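# Prop the spares-bin lid and put the fuse holder with its twin

### The arm

A 6-joint arm with a two-finger parallel gripper is mounted at the origin on the work surface. World frame = base frame: x ahead of the robot, y to its left, z up, the work surface at z = 0. Lengths are in m, angles in rad, forces in N, time in s.
With the tool pointing down it reaches from about 0.3 to 0.775 m from the base axis. Payload 14.6 kg.
Tool frame: the origin (TCP) lies at the very end of the fingers, on their centre line; the grasp point (between the pads) lies 19 mm behind it (pinch_z is the distance from the TCP to the grasp point, in m); x points along the fingers, z is the direction in which the jaws open and shut, and the axes are right-handed (so a half turn about x gives the same grasp; the last joint's range is limited). The gripper opens to 85 mm and grips with 20 to 120 N. Pads are 22 mm wide; open, the fingers measure 114 mm over their backs; the gripper's body (76 mm by 85 mm) begins 54 mm behind the grasp point. The pads swing forward as they close: fully open they stand 13 mm farther back than shut.
Start: joints at [-1.383, 0.3, 1.521, -0, 1.321, -0.067], TCP at [0.139, -0.532, 0.231] pointing down, gripper open.
Joint ranges: [-3.03, 3.03], [-0.79, 2.21], [0.23, 2.52], [-1.04, 4.18], [0, 3.07], [-2.55, 2.55]. Speed limits (rad/s): [2.22, 2.22, 2.57, 3.14, 3.14, 3.14].

### API

Orientations are given as a unit quaternion [x, y, z, w].
In Python, from plant import state, camera, camera_info, hand_in, pinch_z gives the robot as it stands.
- The arm moves only by the tool servo_tool, never from a script. Its argument "targets" is a list of rows, each a list of 5 numbers: the shift along the world's x, y, z in mm, then the turn about the world's z in rad, then the gripper command: -1 is fully open, 1 is shut, values between are in proportion. In form: [[tx, ty, tz, turn, hand], ...]. A call has 1 to 20 rows; each row is the pose to reach, as a shift and turn from the pose commanded when the call began; what a row does not reach only later rows make up. A row lasts 1/8 s, in which the tool goes at most 62.5 mm and 10.7 degrees, less where a joint would pass 70% of its speed; a pose out of reach is approached as far as the arm can. A call with a gripper value outside its range is refused whole. The fingers move at their own pace and stop on an object; the grip force is fixed at half the most. Time passes only in rows, so rows that repeat a pose let the fingers close. It gives the time, the measured TCP pose, the force and the opening at its end, in the units of the state.
- state(): the state, without advancing time (a new reading comes with each control period).
- camera(name): name is "scene" or "top" or "wrist"; returns (picture, depth): 384x512x3 uint8, red, green, blue; 384x512 float32, m along the optical axis (not along the pixel's ray), 0 where there is no reading.
- camera_info(name): a dict with "fx", "fy", "cx", "cy" (pixels), "D" ([k1, k2, p1, p2, k3] as OpenCV has them; the pictures are not rectified), "world_from_camera" (4x4, takes a point from camera to world coordinates). Camera axes: x right, y up, looking along -z (the intrinsics and any distortion apply to the point x, -y, -z); pixel columns grow to the right and rows downward; lengths in m; the calibration is good to about 2 mm. A picture is of the moment at which its call begins: read the wrist's pose just before it. camera_info takes no time and is no camera call; for the wrist camera it gives the pose at the moment of the call.
- hand_in(): hands the job in, once; it reports no verdict.
The state is a dict: "time_s": time; "q": joint angles; "qvel": joint speeds; "tau": joint torques, N m; "position": TCP position; "orientation": TCP orientation; "ft_force": force on the tool from outside, world axes, zero at the start; "ft_torque": the same for the moment, N m; "opening": finger opening in m.
Only numpy, scipy, OpenCV 4.12 (cv2) and the standard library are available. Lean on these libraries where they do the work, as an engineer would, in place of code of your own. Each camera call takes 0.05 s, during which the arm holds its last target.

### The job

Raise the lid of the aluminium spares bin (it has a black pull bar) until it stands nearly upright, swing the yellow prop rod up, and ease the lid back down, never letting it drop or slam, so that the rod's pin sits in the hole in the red ear and holds the lid up by itself. Then put the white ceramic fuse holder from the desk flat on the bin's floor, in the compartment that already holds its twin, and let go. Leave the insulator, the lamp cap and the things already in the bin where they are.

Things in the scene. Friction and masses are not known exactly. Their poses are not given: they have to be found in the camera images.
- bin: Fixed aluminium bin, 170 (x) x 200 (y) mm, floor and walls 4 mm thick; side and back walls 45 mm high, front (-x, robot side) 30 mm. A divider 30 mm high along x at y = 0 makes two compartments 92 mm wide (centres y = +49 and -49 mm) and 162 mm long. Origin: centre of the underside; x points to the hinge side, z up. A bracket 22 to 30 mm out on its +y side, at x = -75 mm, carries the prop rod.
- lid (a joint): Lid angle, rad: 0 shut, grows as the front edge rises, stop at 1.40. Clear sheet in an aluminium frame, 200 mm wide, reaching 170 mm forward of the hinge, 5 mm thick, 0.6 kg. Stiff hinge (0.20 N m): it stays where it is left above 1.25 rad but falls shut from below about 1.19 rad. Resting on the seated prop rod it stands at 0.91 rad.
- lid_hinge (a point): Middle of the lid's hinge line: 85 mm along the bin's +x from its origin, 47.5 mm up; the hinge line runs along the bin's y.
- lid_handle (a point): Middle of the lid's black pull bar: a round bar 10 mm in diameter and 90 mm long along the bin's y, in front of the lid's front edge and a little above it, about 40 mm of open space between them. 216 mm from the hinge in the lid's plane, 18 mm above the plane of the lid's underside (which holds the hinge line).
- hole (a point): Centre of the square 17 mm holding hole in the red ear (35 x 44 mm plate, 5 mm thick) that sticks out from the lid's +y edge; 115 mm from the hinge line, 140 mm along y from the lid's middle. Axes are those of the lid: z is the hole's axis, out of the lid's top face.
- prop_rod (a joint): Prop rod angle, rad: 0 lying level beside the bin, pointing to the hinge side (bin +x); grows as its free end rises, stop at 0.89. A stiff hinge (0.08 N m) keeps it where it is left. It reads 0.87 with the pin seated; swing it up to its stop before bringing the lid down on it.
- rod_pivot (a point): Pivot of the prop rod at its front end: bin frame x = -75, y = +140, z = 35.5 mm; axis along the bin's y. The rod is 40 mm out from the bin's side wall.
- rod_grip (a point): Place to take the rod: on its axis, 85 mm from the pivot. Yellow round rod 10 mm in diameter, 128 mm from pivot to the centre of the steel ball collar (24 mm) near its free end. With the lid raised the red ear stands over the rod, so the tool has to come in leaning back towards the robot, about 30 degrees from vertical.
- rod_pin (a point): On the rod's end pin (7 mm diameter, reaching 22 mm from the centre of the ball collar, bent 0.2 rad towards the hinge side), 11 mm from that centre. It lies at the hole's centre when the pin is seated.
- fuse_holder: White ceramic fuse holder loose on the desk, about 100 g: base 64 (x) x 26 (y) x 14 mm, on it a 44 x 24 mm block, 32 mm high in all. Origin: centre of the underside; x its length, z up. Can be taken across the 24 mm, 24 mm above its underside. Under the propped lid there is room only for a tool leaning back towards the robot by about 30 degrees.
- fuse_twin: Its twin, the same size, already in one compartment of the bin near the hinge side, lying across the bin (its length along the bin's y). Origin: centre of the underside. Which compartment differs from run to run. Leave it.
- adapter: Brass coaxial adapter, 26 mm in diameter, 30 mm high, standing in the other compartment. Origin: centre of the underside. Leave it.
- insulator: Squat green glass insulator, 84 mm in diameter, 68 mm high, standing on the desk. Origin: centre of the underside. Leave it.
- lamp_cap: Black pilot lamp cap, 36 mm in diameter, 33 mm high, standing on the desk. Origin: centre of the underside. Leave it.

How it is judged:
On the way, in this order (a step that is already met when the one before it is completed fails the run):
1. the lid is raised nearly upright (at least 1.2 rad) (value of joint lid above 1.2 rad), for 0.2 s.
2. the prop rod is swung up (at least 0.78 rad) with the lid still raised (above 1.0 rad) (value of joint prop_rod above 0.78 rad and value of joint lid above 1 rad), for 0.2 s.
3. the lid rests on the rod, pin within 6 mm of the hole's centre, nothing touched by the gripper, for half a second (distance between rod_pin and hole below 0.006 m and value of joint lid below 1 rad and contact force between the fingers and anything else below 0.1 N), for 0.5 s.
4. the fuse holder is in the twin's compartment with the lid still propped (distance between rod_pin and hole below 0.006 m and value of joint lid between 0.8 and 1 rad and x of fuse_holder in the frame of bin between -0.081 and 0.081 m and z of fuse_holder in the frame of bin below 0.03 m and ((y of fuse_holder in the frame of bin between 0.004 and 0.095 m and y of fuse_twin in the frame of bin above 0 m) or (y of fuse_holder in the frame of bin between -0.095 and -0.004 m and y of fuse_twin in the frame of bin below 0 m))), for 0.2 s.
At the end, for the whole second after the job is handed in: The pin sits in the hole (within 6 mm of its centre) with the lid resting on the rod (0.8 to 1.0 rad) and still; the fuse holder lies flat (within 12 degrees, underside within 6 mm of the bin floor) between the walls of the compartment that holds its twin, at rest and released (all of step 4 and z of fuse_holder in the frame of bin between 0 and 0.01 m and angle between fuse_holder's own z axis and vertical below 0.21 rad and linear speed of fuse_holder below 0.02 m/s and velocity of joint lid between -0.05 and 0.05 rad/s); the robot touches nothing.
It fails at once if the lid is let fall or slammed (drops faster than 1.8 rad/s) (velocity of joint lid below -1.8 rad/s).
It fails at once if the insulator is moved more than 30 mm (distance of insulator from where it was at the start of the episode above 0.03 m).
It fails at once if the lamp cap is moved more than 30 mm (distance of lamp_cap from where it was at the start of the episode above 0.03 m).
It fails at once if the twin is moved more than 30 mm (distance of fuse_twin from where it was at the start of the episode above 0.03 m).
It fails at once if the adapter is moved more than 30 mm (distance of adapter from where it was at the start of the episode above 0.03 m).
It also fails if it takes over 69 s, if anything falls off the work surface, if the arm or the gripper's body presses on something with over 40 N, if the wrist force passes 120 N, or if a joint passes its speed limit or range.

## Working session

There is one attempt and no reset: what is moved stays moved. The work goes in short steps, Python scripts to look and compute and a tool call to move; the robot and the scene stay as the last step left them, time stands still between calls to the robot, and variables do not carry over. Pictures are saved under pics/ and viewed, and the job is handed in when it is done.

Besides the shell and the picture viewer there is one more tool, called after "Call:" by a JSON object that holds its "op" and its "data", one argument or row to a line. servo_tool: Moves the arm, as the interface text tells. Its arguments: {"type":"object","properties":{"targets":{"type":"array","items":{"type":"array","items":{"type":"number"}}}},"required":["targets"]}

```bash
ls -la; mkdir -p pics; cat > h.py <<'E'
import numpy as np, cv2
from plant import state, camera, camera_info, hand_in, pinch_z
def shot(name, fn):
    info=camera_info(name); p,d=camera(name)
    cv2.imwrite('pics/'+fn+'.png',cv2.cvtColor(p,cv2.COLOR_RGB2BGR))
    np.savez('pics/'+fn+'.npz',p=p,d=d,T=np.array(info['world_from_camera']),K=np.array([info[k] for k in('fx','fy','cx','cy')]),D=np.array(info['D']))
    return p,d,info
def cloud(fn):
    z=np.load('pics/'+fn+'.npz'); d=z['d'];fx,fy,cx,cy=z['K'];D=z['D'];T=z['T']
    h,w=d.shape;u,v=np.meshgrid(np.arange(w),np.arange(h))
    K=np.array([[fx,0,cx],[0,fy,cy],[0,0,1.]])
    n=cv2.undistortPoints(np.stack([u,v],-1).reshape(-1,1,2).astype(float),K,D).reshape(h,w,2)
    P=np.stack([n[...,0]*d,-n[...,1]*d,-d,np.ones_like(d)],-1)@T.T
    P=P[...,:3];P[d==0]=np.nan
    return P,z['p']
def proj(fn,X):
    z=np.load('pics/'+fn+'.npz');fx,fy,cx,cy=z['K'];T=z['T']
    X=np.atleast_2d(X);c=(np.c_[X,np.ones(len(X))]@np.linalg.inv(T).T)[:,:3]
    c=c*[1,-1,-1]
    return cv2.projectPoints(c,np.zeros(3),np.zeros(3),np.array([[fx,0,cx],[0,fy,cy],[0,0,1.]]),z['D'])[0].reshape(-1,2)
E
python3 - <<'E'
from h import *
print(state(),pinch_z)
for n in('scene','top','wrist'):
    p,d,i=shot(n,n+'0'); print(n,i, p.shape, np.isfinite(d).mean(), (d>0).mean())
E
```

```text
total 12
drwxr-xr-x  3 agent agent 4096 Dec  7 13:55 .
drwxr-xr-x 23 root  root  4096 Dec  7 13:55 ..
drwxr-xr-x  2 agent agent 4096 Dec  7 13:55 pics
{'time_s': 0.0, 'q': array([-1.38258355e+00,  3.00523502e-01,  1.52160776e+00,  1.30800520e-05,
        1.32071907e+00, -6.65792447e-02]), 'qvel': array([-0.00078401, -0.00040227, -0.00113562, -0.00153789, -0.0004048 ,
       -0.00060734]), 'tau': array([-4.28497870e-04, -5.43496799e+01, -3.61787939e+01, -3.40889710e-05,
        4.01128549e-03, -9.29884948e-06]), 'position': array([ 0.13858904, -0.5319968 ,  0.23068129]), 'orientation': array([ 0.43272111,  0.55980306, -0.43212494,  0.5591431 ]), 'ft_force': array([ 0.50723068, -1.13181473,  0.00981287]), 'ft_torque': array([0.00092404, 0.00698742, 0.00709859]), 'opening': 0.08552173658752465} 0.0187
scene {'fx': 376.3076307352081, 'fy': 376.3076307352081, 'cx': 255.37941485238915, 'cy': 190.79935567804904, 'D': array([0.00146613, 0.        , 0.        , 0.        , 0.        ]), 'world_from_camera': array([[ 0.42929423, -0.66011763,  0.6164018 ,  1.10068912],
       [ 0.90303296,  0.3
[... 467 characters left out ...]
   [-0.99992766,  0.00936985, -0.00754244,  0.02390029],
       [-0.00704147,  0.05239461,  0.99860163,  1.30506937],
       [ 0.        ,  0.        ,  0.        ,  1.        ]])} (384, 512, 3) 1.0 0.9961751302083334
wrist {'fx': 309.887546127655, 'fy': 309.887546127655, 'cx': 257.336937105722, 'cy': 190.69382657579075, 'D': array([0.02727494, 0.        , 0.        , 0.        , 0.        ]), 'world_from_camera': array([[ 0.25189531,  0.92176731,  0.2947775 ,  0.21418987],
       [-0.96775378,  0.24029503,  0.07557067, -0.51169606],
       [-0.001175  , -0.30430794,  0.95257299,  0.3734909 ],
       [ 0.        ,  0.        ,  0.        ,  1.        ]])} (384, 512, 3) 1.0 0.9961191813151041
```

View pics/scene0.png

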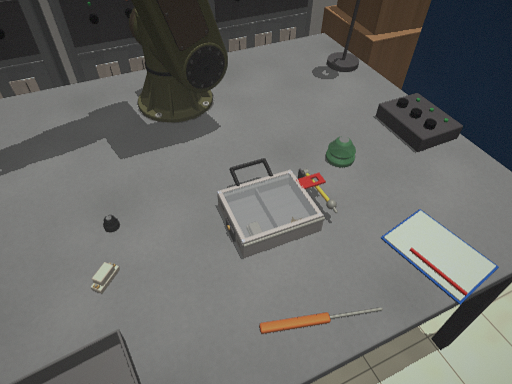

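View pics/top0.png

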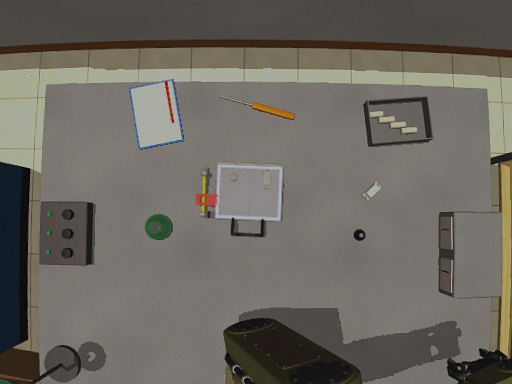

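View pics/wrist0.png

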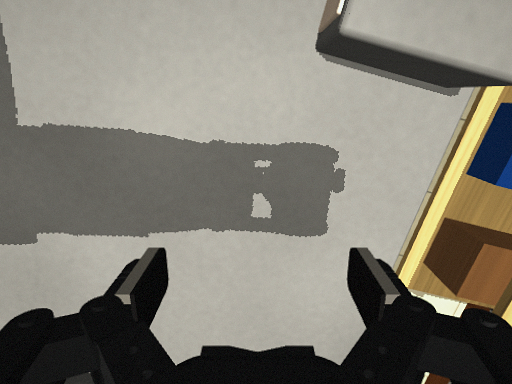

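```bash
python3 - <<'E'
from h import *
from scipy.spatial.transform import Rotation as R
print(R.from_quat(state()['orientation']).as_matrix())
p=cv2.imread('pics/top0.png')
cv2.imwrite('pics/c1.png',cv2.resize(p[130:270,140:400],None,fx=3,fy=3,interpolation=cv2.INTER_CUBIC))
cv2.imwrite('pics/c2.png',cv2.resize(p[300:384,200:512],None,fx=2.5,fy=2.5,interpolation=cv2.INTER_CUBIC))
s=cv2.imread('pics/scene0.png')
cv2.imwrite('pics/c3.png',cv2.resize(s[120:260,200:370],None,fx=4,fy=4,interpolation=cv2.INTER_CUBIC))
P,_=cloud('top0')
for n,(u,v) in dict(desk=(330,190),BL=(217,220),BR=(281,220),TL=(218,165),TR=(282,165),bar=(248,235),fuse=(371,190),ins=(158,227),cap=(359,235),ball=(205,174),ear=(206,200),rod=(205,188),twin=(267,178),adap=(233,177)).items(): print(n,P[v,u].round(4))
E
```

```text
[[-1.40415221e-04  9.67711628e-01  2.52059882e-01]
 [ 8.19329754e-04  2.52059912e-01 -9.67711284e-01]
 [-9.99999654e-01  7.06387672e-05 -8.28267978e-04]]
desk [ 0.5968 -0.2056 -0.0027]
BL [4.978e-01 1.537e-01 2.000e-04]
BR [ 0.4998 -0.0494 -0.0016]
TL [0.6665 0.1478 0.0529]
TR [ 6.75e-01 -5.13e-02  6.00e-04]
bar [0.4542 0.0532 0.0667]
fuse [ 0.5957 -0.3291  0.0313]
ins [ 0.4731  0.3434 -0.0028]
cap [ 0.4553 -0.2902  0.034 ]
ball [0.6388 0.1877 0.0505]
ear [0.5587 0.1826 0.0556]
rod [0.596  0.1875 0.0462]
twin [ 0.628  -0.0027  0.0505]
adap [0.6301 0.1013 0.0518]
```

View pics/c1.png

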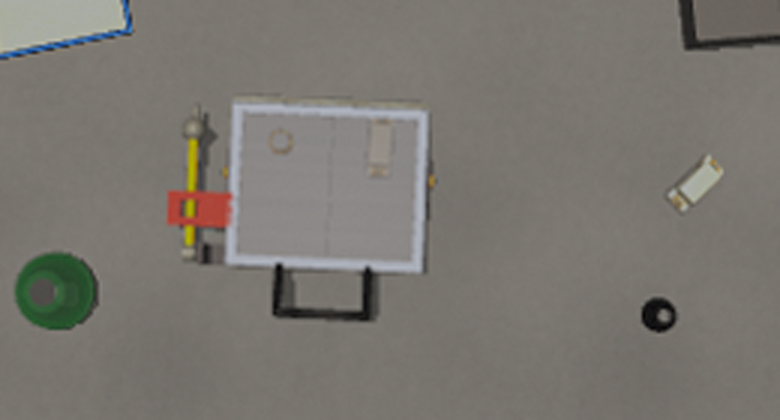

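View pics/c2.png

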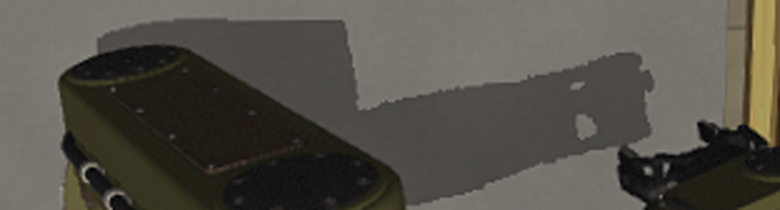

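View pics/c3.png

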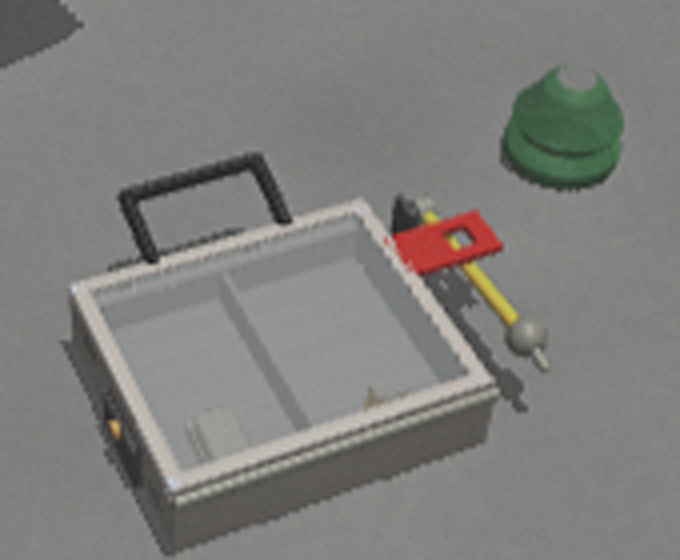

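```bash
python3 - <<'E'
from h import *
P,p=cloud('top0')
x,y,z=P[...,0],P[...,1],P[...,2]
hsv=cv2.cvtColor(p,cv2.COLOR_RGB2HSV)
m=(x>.48)&(x<.72)&(y>-.08)&(y<.158)&(z>.046)&(z<.06)
m=cv2.morphologyEx(m.astype(np.uint8),cv2.MORPH_OPEN,np.ones((5,5)))>0
q=P[m][:,:2].astype(np.float32)
r=cv2.minAreaRect(q*1000);print('rect',r,'z',np.median(z[m]))
red=(hsv[...,1]>120)&((hsv[...,0]<6)|(hsv[...,0]>174))&(x>.5)&(x<.65)&(y>.13)&(y<.23)&(z>.03)
print('ear',cv2.minAreaRect(P[red][:,:2].astype(np.float32)*1000),np.median(z[red]))
yel=(hsv[...,0]>20)&(hsv[...,0]<35)&(hsv[...,1]>150)&(x>.48)&(x<.7)&(y>.17)&(y<.21)&(z>.02)
q=P[yel];print('rod',q.min(0),q.max(0),np.median(q,0),cv2.fitLine(q[:,:2].astype(np.float32),cv2.DIST_HUBER,0,.01,.01).ravel())
bl=(p.max(-1)<60)&(x>.43)&(x<.51)&(y>-.02)&(y<.13)&(z>.045)
q=P[bl];print('bar',q.min(0),q.max(0),cv2.minAreaRect(q[:,:2].astype(np.float32)*1000),np.median(q[:,2]))
for nm,c,s in(('fuse',(.596,-.329),.05),('cap',(.455,-.29),.03),('ins',(.47,.345),.05)):
    mm=(abs(x-c[0])<s)&(abs(y-c[1])<s)&(z>.006);q=P[mm]
    print(nm,cv2.minAreaRect(q[:,:2].astype(np.float32)*1000),q[:,2].max())
    if nm=='fuse':
        for a,b in((.006,.02),(.025,.04)):
            k=q[(q[:,2]>a)&(q[:,2]<b)];print(a,len(k),k.mean(0),cv2.minAreaRect(k[:,:2].astype(np.float32)*1000))
E
```

```text
rect ((588.6563720703125, 53.4580192565918), (203.9114532470703, 169.98219299316406), 88.08650207519531) z 0.05085232239766324
ear ((561.8812255859375, 183.37295532226562), (31.004789352416992, 62.44282913208008), 0.6706426739692688) 0.05130526405368574
rod [0.52524127 0.18737601 0.03473119] [0.63279421 0.19723722 0.05222888] [0.58991939 0.19157628 0.04290107] [ 0.9993766  -0.03530405  0.5829669   0.19222201]
bar [0.45143255 0.00533988 0.04822798] [0.50476372 0.10527281 0.0748727 ] ((478.0265808105469, 55.56306457519531), (99.5089111328125, 51.31074523925781), 88.59923553466797) 0.06666891361601746
fuse ((587.2942504882812, -341.57159423828125), (46.947540283203125, 61.35260772705078), 39.62684631347656) 0.03689812685318361
0.006 50 [ 0.59492219 -0.33260137  0.01284392] ((587.2942504882812, -341.57159423828125), (46.947540283203125, 61.35260772705078), 39.62684631347656)
0.025 103 [ 0.5939836  -0.3341605   0.03018743] ((591.7181396484375, -333.1715393066406), (24.982824325561523, 46.539405822753906), 42.911865234375)
cap ((452.1976623535156, -288.0545349121094), (33.72636032104492, 52.809539794921875), 25.467348098754883) 0.03639806228188491
ins ((474.6296081542969, 336.95977783203125), (78.90278625488281, 81.73019409179688), 83.14987182617188) 0.06974499635696652
```

Call:
{"op": "servo_tool", "data": {
  "targets": [
    [318, 589, -90, 1.283, 0.2],
    [318, 589, -90, 1.283, 0.2],
    [318, 589, -90, 1.283, 0.2],
    [318, 589, -90, 1.283, 0.2],
    [318, 589, -90, 1.283, 0.2],
    [318, 589, -90, 1.283, 0.2],
    [318, 589, -90, 1.283, 0.2],
    [318, 589, -90, 1.283, 0.2],
    [318, 589, -90, 1.283, 0.2],
    [318, 589, -90, 1.283, 0.2],
    [318, 589, -90, 1.283, 0.2],
    [318, 589, -90, 1.283, 0.2],
    [318, 589, -90, 1.283, 0.2],
    [318, 589, -90, 1.283, 0.2]
  ]
}}

```text
time_s: 1.9
position: [0.4564, 0.0558, 0.1415]
orientation: [0.012, 0.707, -0.012, 0.707]
ft_force: [0.3, 0.0, 0.2]
opening: 0.0337
```

```bash
python3 - <<'E'
from h import *
shot('scene','s1');shot('wrist','w1');shot('top','t1')
print(state()['position'],state()['q'])
a=cv2.imread('pics/s1.png')[20:260,100:400];b=cv2.imread('pics/w1.png')
cv2.imwrite('pics/m1.png',np.hstack([cv2.resize(a,(480,384)),cv2.resize(b,(320,384))]))
E
```

```text
[0.45654576 0.05602881 0.14154478] [ 4.24679507e-02  2.02385959e-01  1.86830631e+00 -2.06857446e-05
  1.07045163e+00  7.68158911e-02]
```

View pics/m1.png

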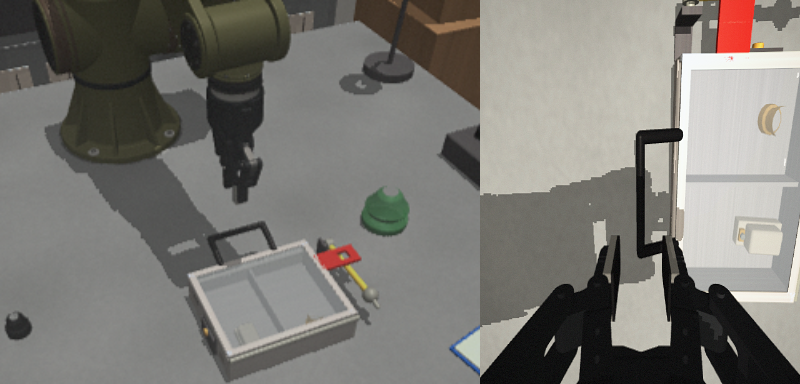

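View pics/t1.png

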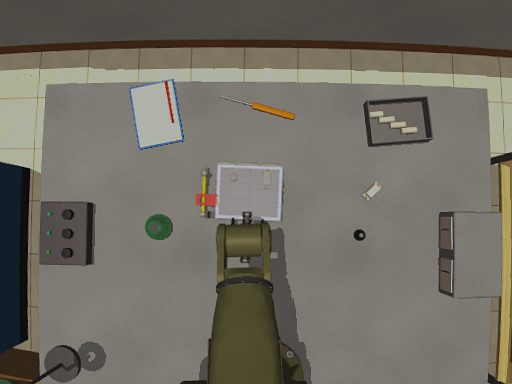

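```bash
python3 - <<'E'
from h import *
for f in('s1','t1'):
    P,_=cloud(f); q=P[np.isfinite(P[...,0])]-[.4565,.056,.1415]
    k=q[(abs(q[:,0])<.25)&(abs(q[:,1])<.15)&(q[:,2]>-.0)]
    for a in np.arange(0,.42,.02):
        b=k[(k[:,2]>=a)&(k[:,2]<a+.02)]
        if len(b): print(f,round(a,2),len(b),'x',b[:,0].min().round(3),np.percentile(b[:,0],95).round(3),b[:,0].max().round(3),'y',b[:,1].min().round(3),b[:,1].max().round(3))
E
```

```text
s1 0.0 77 x -0.023 0.03 0.03 y -0.011 0.007
s1 0.02 89 x -0.023 0.031 0.032 y -0.011 0.006
s1 0.04 109 x -0.051 0.049 0.052 y -0.014 0.011
s1 0.06 161 x -0.057 0.059 0.062 y -0.017 0.011
s1 0.08 185 x -0.063 0.066 0.068 y -0.02 0.02
s1 0.1 226 x -0.017 0.064 0.067 y -0.02 0.02
s1 0.12 178 x -0.013 0.038 0.039 y -0.036 0.033
s1 0.14 298 x -0.012 0.038 0.039 y -0.037 0.033
s1 0.16 393 x -0.023 0.037 0.04 y -0.037 0.037
s1 0.18 292 x -0.011 0.034 0.037 y -0.033 0.031
s1 0.2 341 x -0.082 0.034 0.036 y -0.058 0.054
s1 0.22 501 x -0.056 0.039 0.042 y -0.06 0.056
s1 0.24 906 x -0.091 0.041 0.044 y -0.061 0.058
s1 0.26 1452 x -0.102 0.034 0.04 y -0.06 0.057
s1 0.28 1168 x -0.107 0.014 0.023 y -0.063 0.056
s1 0.3 264 x -0.083 -0.021 -0.017 y -0.057 0.055
t1 0.04 5 x 0.038 0.046 0.046 y -0.016 -0.008
t1 0.06 11 x -0.052 0.046 0.046 y -0.014 0.008
t1 0.08 75 x -0.065 0.067 0.067 y -0.017 0.013
t1 0.1 78 x -0.064 0.064 0.065 y -0.014 0.01
t1 0.12 2 x 0.039 0.039 0.039 y 0.0 0.003
t1 0.14 1 x 0.037 0.037 0.037 y -0.001 -0.001
t1 0.16 9 x 0.037 0.037 0.037 y -0.013 0.008
t1 0.2 1 x 0.013 0.013 0.013 y -0.042 -0.042
t1 0.22 11 x -0.053 0.025 0.033 y -0.042 0.04
t1 0.24 157 x -0.059 0.038 0.041 y -0.061 0.058
t1 0.26 1111 x -0.056 0.032 0.039 y -0.061 0.057
t1 0.28 460 x -0.11 0.013 0.022 y -0.063 0.055
t1 0.3 495 x -0.111 -0.028 -0.019 y -0.063 0.054
t1 0.32 566 x -0.126 -0.056 -0.053 y -0.064 0.051
t1 0.34 878 x -0.178 -0.07 -0.066 y -0.074 0.057
t1 0.36 864 x -0.192 -0.1 -0.093 y -0.073 0.057
t1 0.38 1094 x -0.203 -0.126 -0.118 y -0.075 0.061
t1 0.4 1371 x -0.23 -0.155 -0.145 y -0.077 0.06
```

Call:
{"op": "servo_tool", "data": {
  "targets": [
    [0, 0, -60, 0, 0.2],
    [0, 0, -95, 0, 0.2],
    [0, 0, -95, 0, 0.2],
    [0, 0, -95, 0, 1],
    [0, 0, -95, 0, 1],
    [0, 0, -95, 0, 1],
    [0, 0, -95, 0, 1]
  ]
}}

```text
time_s: 2.92
position: [0.456, 0.0567, 0.0479]
orientation: [0.012, 0.707, -0.012, 0.707]
ft_force: [-13.7, -0.9, 11.4]
opening: 0.0078
```

```bash
python3 - <<'E'
import numpy as np
def S(t,t0=0):
    f=lambda t:np.array([-216*np.cos(t)+18*np.sin(t),216*np.sin(t)+18*np.cos(t)])
    d=f(t)-f(t0);return [round(d[0]*.9995),round(-.033*d[0]),round(d[1])]
for t in list(np.arange(.09,1.36,.09))+[1.36,1.38,1.39]: print(round(t,2),S(t))
E
```

```text
0.09 [2, 0, 19]
0.18 [7, 0, 38]
0.27 [13, 0, 57]
0.36 [20, -1, 75]
0.45 [29, -1, 92]
0.54 [40, -1, 108]
0.63 [52, -2, 124]
0.72 [65, -2, 138]
0.81 [80, -3, 151]
0.9 [96, -3, 162]
0.99 [112, -4, 172]
1.08 [130, -4, 181]
1.17 [148, -5, 188]
1.26 [167, -6, 193]
1.35 [186, -6, 197]
1.36 [188, -6, 197]
1.38 [193, -6, 197]
1.39 [195, -6, 198]
```

Call:
{"op": "servo_tool", "data": {
  "targets": [
    [2, 0, 19, 0, 1],
    [7, 0, 38, 0, 1],
    [13, 0, 57, 0, 1],
    [20, -1, 75, 0, 1],
    [29, -1, 92, 0, 1],
    [40, -1, 108, 0, 1],
    [52, -2, 124, 0, 1],
    [65, -2, 138, 0, 1],
    [80, -3, 151, 0, 1],
    [80, -3, 151, 0, 1]
  ]
}}

```text
time_s: 4.18
position: [0.5369, 0.0541, 0.2017]
orientation: [0.012, 0.706, -0.011, 0.708]
ft_force: [-18.5, 2.4, 22.2]
opening: 0.0077
```

Call:
{"op": "servo_tool", "data": {
  "targets": [
    [16, 0, 11, 0, 1],
    [32, -1, 21, 0, 1],
    [50, -1, 30, 0, 1],
    [68, -2, 37, 0, 1],
    [87, -3, 42, 0, 1],
    [106, -3, 46, 0, 1],
    [110, -3, 46, 0, 1],
    [110, -3, 46, 0, 1]
  ]
}}

```text
time_s: 5.18
position: [0.6472, 0.0504, 0.2473]
orientation: [0.012, 0.705, -0.012, 0.709]
ft_force: [-2.1, -2.8, 11.1]
opening: 0.0074
```

```bash
python3 - <<'E'
from h import *
print(state()['ft_force'],state()['position'])
shot('scene','s2')
a=cv2.imread('pics/s2.png')[20:260,150:410]
cv2.imwrite('pics/m2.png',cv2.resize(a,None,fx=2.4,fy=2.4))
P,p=cloud('s2');x,y,z=P[...,0],P[...,1],P[...,2]
hsv=cv2.cvtColor(p,cv2.COLOR_RGB2HSV)
red=(hsv[...,1]>120)&((hsv[...,0]<6)|(hsv[...,0]>174))&(x>.5)&(x<.75)&(y>.1)&(y<.25)&(z>.03)
q=P[red];c=q-np.median(q,0)
B=np.array([.5887,.0535,0]);
xb=(q[:,0]-B[0])*.9995-(q[:,1]-B[1])*.033
print(len(q),np.median(xb),np.median(q[:,2]),np.percentile(q[:,2],[2,98]))
A=np.polyfit(q[:,2],xb,1);print('lid angle from slope',np.pi/2-np.arctan(-A[0]), 'from pos',np.arctan2(np.median(q[:,2])-.0475,.085-np.median(xb)))
E
```

```text
[-2.12453981 -2.84494938 11.07245637] [0.64723625 0.05037284 0.24733781]
340 0.06523035962206203 0.1643389043968595 [0.14623718 0.17982166]
lid angle from slope 1.3663641834107334 from pos 1.403179660076415
```

View pics/m2.png

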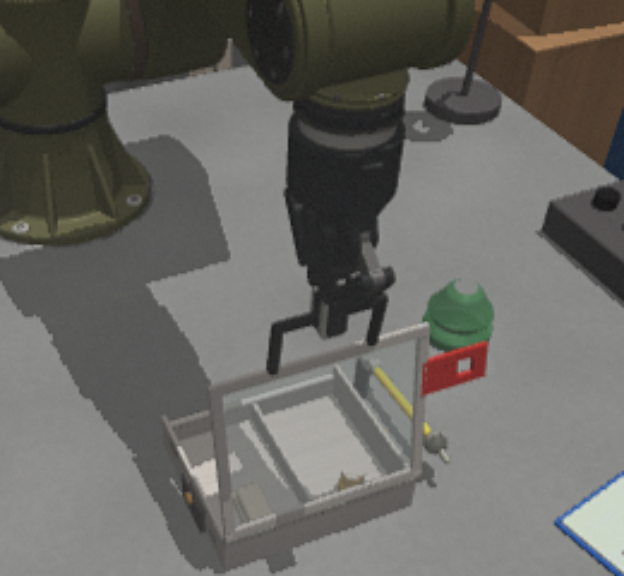

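Call:
{"op": "servo_tool", "data": {
  "targets": [
    [0, 0, 0, 0, 0.2],
    [0, 0, 0, 0, 0.2],
    [0, 0, 0, 0, 0.2],
    [0, 0, 30, 0, 0.2],
    [0, 0, 80, 0, 0.2],
    [-59, 142, 80, 1.571, 0.35],
    [-59, 142, 80, 1.571, 0.35],
    [-59, 142, 80, 1.571, 0.35],
    [-59, 142, 80, 1.571, 0.35],
    [-59, 142, 80, 1.571, 0.35],
    [-59, 142, 80, 1.571, 0.35],
    [-59, 142, 80, 1.571, 0.35],
    [-59, 142, 80, 1.571, 0.35],
    [-59, 142, 80, 1.571, 0.35],
    [-59, 142, 80, 1.571, 0.35]
  ]
}}

```text
time_s: 7.1
position: [0.5876, 0.1928, 0.3233]
orientation: [-0.492, 0.508, 0.492, 0.508]
ft_force: [-0.2, 0.0, 0.2]
opening: 0.0278
```

```bash
python3 - <<'E'
from h import *
print(state()['position'],state()['q'],state()['opening'])
shot('scene','s3');shot('wrist','w3')
a=cv2.imread('pics/s3.png')[20:260,150:410];b=cv2.imread('pics/w3.png')
cv2.imwrite('pics/m3.png',np.hstack([cv2.resize(a,(416,384)),cv2.resize(b,(384,384))]))
P,p=cloud('s3');x,y,z=P[...,0],P[...,1],P[...,2]
hsv=cv2.cvtColor(p,cv2.COLOR_RGB2HSV)
red=(hsv[...,1]>120)&((hsv[...,0]<6)|(hsv[...,0]>174))&(x>.5)&(x<.75)&(y>.1)&(y<.25)&(z>.03)
q=P[red]
xb=(q[:,0]-.5887)*.9995-(q[:,1]-.0535)*.033
A=np.polyfit(q[:,2],xb,1);print('lid',np.pi/2-np.arctan(-A[0]),np.arctan2(np.median(q[:,2])-.0475,.085-np.median(xb)))
yel=(hsv[...,0]>20)&(hsv[...,0]<35)&(hsv[...,1]>130)&(x>.48)&(x<.7)&(y>.17)&(y<.22)&(z>.02)&(z<.1)
q=P[yel];print('rod',len(q),q.min(0),q.max(0),np.median(q,0),cv2.fitLine(q[:,:2].astype(np.float32),cv2.DIST_HUBER,0,.01,.01).ravel())
E
```

```text
[0.58756697 0.1927844  0.32330947] [ 2.57806262e-01  4.12107103e-01  1.16064701e+00  2.92182594e-05
  1.56895045e+00 -1.27963728e+00] 0.027792416627641377
lid 1.3586063594540025 1.4011655808021408
rod 6 [0.62353414 0.19134312 0.04373693] [0.63214935 0.19473578 0.050096  ] [0.62844373 0.19216657 0.04728064] [ 0.91106796 -0.41225615  0.62807965  0.19273059]
```

View pics/m3.png

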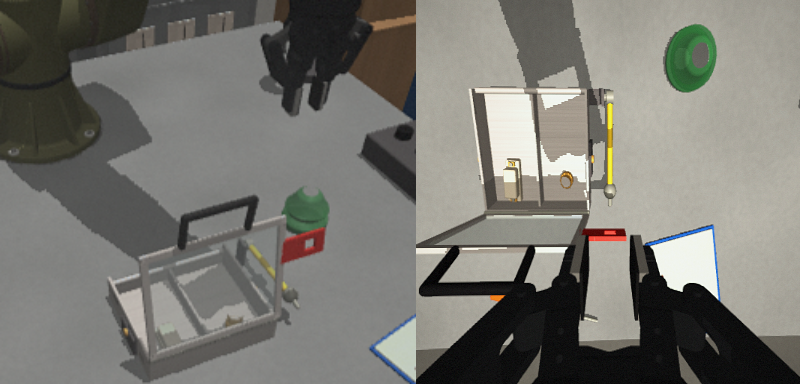

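```bash
python3 - <<'E'
from h import *
P,p=cloud('w3');x,y,z=P[...,0],P[...,1],P[...,2]
hsv=cv2.cvtColor(p,cv2.COLOR_RGB2HSV)
yel=(hsv[...,0]>20)&(hsv[...,0]<35)&(hsv[...,1]>130)&(x>.48)&(x<.7)&(y>.15)&(y<.23)&(z>.02)&(z<.1)
q=P[yel];print('rod',len(q),q.min(0),q.max(0),np.median(q,0),cv2.fitLine(q[:,:2].astype(np.float32),cv2.DIST_HUBER,0,.01,.01).ravel())
# white twin and adapter in bin
m=(x>.5)&(x<.68)&(y>-.05)&(y<.05)&(z>.012)&(z<.05)
k=P[m]
for a,b in((.012,.026),(.03,.045)):
    t=k[(k[:,2]>a)&(k[:,2]<b)]; print(a,len(t),t.min(0),t.max(0))
cv2.imwrite('pics/w3c.png',cv2.resize(cv2.imread('pics/w3.png')[70:260,50:300],None,fx=3,fy=3,interpolation=cv2.INTER_CUBIC))
E
```

```text
rod 574 [0.52399661 0.15970096 0.03031861] [0.63236896 0.20119045 0.04890302] [0.57774259 0.19481589 0.04328953] [ 0.999689   -0.02493812  0.5892181   0.19433585]
0.012 1092 [ 0.50570043 -0.04457637  0.01200747] [0.66755944 0.0478225  0.02598263]
0.03 1935 [ 0.50001144 -0.04840449  0.03000472] [0.66850449 0.0499706  0.04499687]
```

View pics/w3c.png

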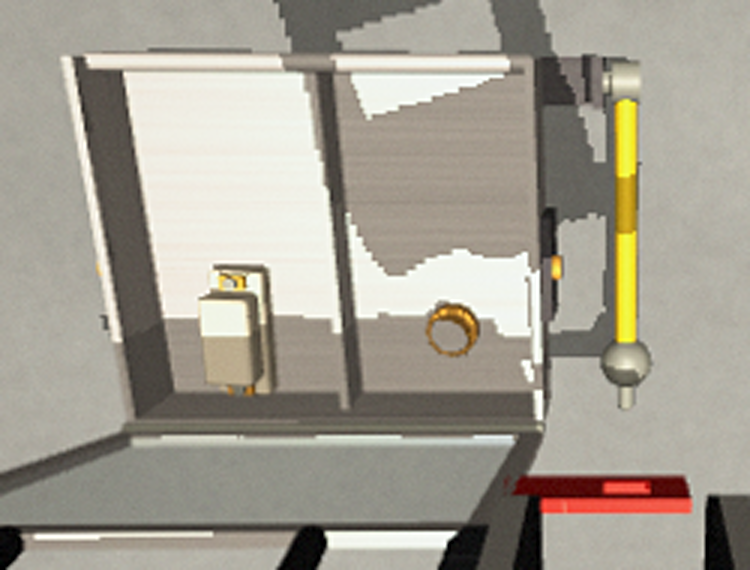

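Call:
{"op": "servo_tool", "data": {
  "targets": [
    [0, 1, -60, 0, 0.35],
    [0, 1, -120, 0, 0.35],
    [0, 1, -180, 0, 0.35],
    [0, 1, -230, 0, 0.35],
    [0, 1, -265, 0, 0.35],
    [0, 1, -288, 0, 0.35],
    [0, 1, -297, 0, 0.35],
    [0, 1, -297, 0, 0.35]
  ]
}}

```text
time_s: 8.2
position: [0.5877, 0.1938, 0.0264]
orientation: [-0.492, 0.508, 0.492, 0.508]
ft_force: [0.3, -0.2, -0.3]
opening: 0.0279
```

```bash
python3 - <<'E'
from h import *
print(state()['position'],state()['ft_force'])
shot('scene','s4');shot('wrist','w4')
a=cv2.imread('pics/s4.png')[20:260,150:410];b=cv2.imread('pics/w4.png')
cv2.imwrite('pics/m4.png',np.hstack([cv2.resize(a,(416,384)),cv2.resize(b,(384,384))]))
E
```

```text
[0.58769022 0.19379609 0.02641894] [ 0.30877279 -0.22770655 -0.31424834]
```

View pics/m4.png

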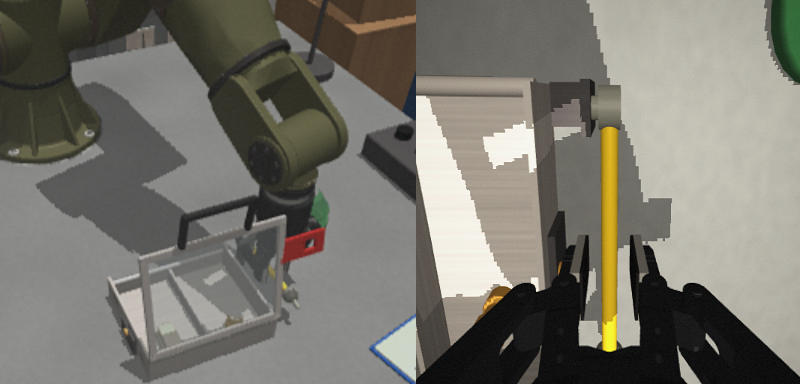

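Call:
{"op": "servo_tool", "data": {
  "targets": [
    [0, 0, 0, 0, 1],
    [0, 0, 0, 0, 1],
    [0, 0, 0, 0, 1],
    [0, 0, 8, 0, 1],
    [-2, 0, 15, 0, 1],
    [-4, 0, 22, 0, 1],
    [-6, 0, 29, 0, 1],
    [-10, 0, 36, 0, 1],
    [-14, 0, 42, 0, 1],
    [-18, 0, 47, 0, 1],
    [-23, 0, 51, 0, 1],
    [-26, 0, 54, 0, 1],
    [-26, 0, 54, 0, 1]
  ]
}}

```text
time_s: 9.93
position: [0.5578, 0.1948, 0.078]
orientation: [-0.49, 0.51, 0.494, 0.506]
ft_force: [-14.0, 11.7, -11.8]
opening: 0.005
```

```bash
python3 - <<'E'
from h import *
print(state()['position'],state()['ft_force'])
shot('scene','s5');shot('wrist','w5')
a=cv2.imread('pics/s5.png')[20:260,150:410];b=cv2.imread('pics/w5.png')
cv2.imwrite('pics/m5.png',np.hstack([cv2.resize(a,(416,384)),cv2.resize(b,(384,384))]))
P,p=cloud('w5');x,y,z=P[...,0],P[...,1],P[...,2]
hsv=cv2.cvtColor(p,cv2.COLOR_RGB2HSV)
yel=(hsv[...,0]>20)&(hsv[...,0]<35)&(hsv[...,1]>130)&(x>.48)&(x<.7)&(y>.15)&(y<.23)&(z>.02)&(z<.2)
q=P[yel];xb=(q[:,0]-.5887)*.9995-(q[:,1]-.0535)*.033
v=cv2.fitLine(np.c_[xb,q[:,2]].astype(np.float32),cv2.DIST_HUBER,0,.01,.01).ravel();print(len(q),v,np.arctan2(v[1],v[0]))
E
```

```text
[0.55784809 0.19481851 0.07796613] [-14.03104685  11.66996874 -11.83453311]
2886 [ 0.7512178   0.6600544  -0.04356886  0.06999183] 0.7208912
```

View pics/m5.png

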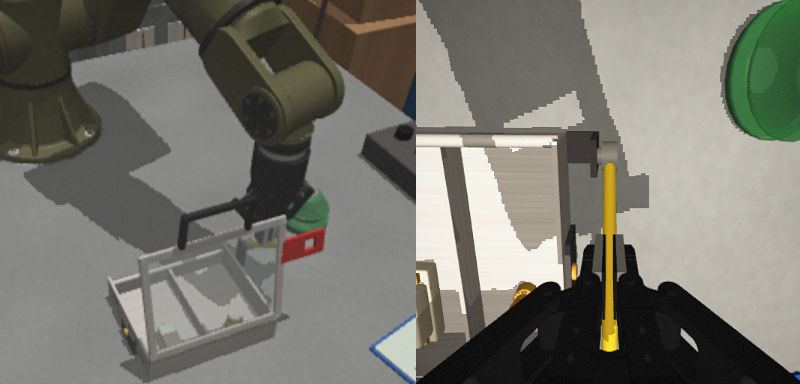

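```bash
python3 - <<'E'
from h import *
P,p=cloud('w5');x,y,z=P[...,0],P[...,1],P[...,2]
for r in range(215,350,10):
    c=260
    print(r,P[r,250:268:4].round(3).tolist())
cv2.imwrite('pics/s5c.png',cv2.resize(cv2.imread('pics/s5.png')[100:230,260:380],None,fx=5,fy=5,interpolation=cv2.INTER_CUBIC))
E
```

```text
215 [[0.544, 0.192, 0.065], [0.544, 0.194, 0.065], [0.544, 0.197, 0.065], [0.544, 0.199, 0.065], [0.545, 0.201, 0.063]]
225 [[0.548, 0.192, 0.067], [0.548, 0.194, 0.069], [0.548, 0.196, 0.069], [0.548, 0.199, 0.068], [0.549, 0.201, 0.067]]
235 [[0.547, 0.192, 0.083], [0.552, 0.194, 0.072], [0.552, 0.196, 0.072], [0.552, 0.198, 0.073], [0.547, 0.2, 0.083]]
245 [[0.547, 0.193, 0.093], [0.556, 0.194, 0.075], [0.556, 0.196, 0.077], [0.556, 0.198, 0.076], [0.548, 0.2, 0.092]]
255 [[0.547, 0.193, 0.102], [0.56, 0.194, 0.079], [0.56, 0.196, 0.079], [nan, nan, nan], [0.547, 0.2, 0.102]]
265 [[0.548, 0.193, 0.11], [0.564, 0.194, 0.082], [0.564, 0.196, 0.082], [0.564, 0.198, 0.082], [0.547, 0.2, 0.111]]
275 [[0.549, 0.193, 0.115], [0.568, 0.194, 0.086], [0.568, 0.196, 0.086], [0.568, 0.198, 0.085], [0.549, 0.199, 0.115]]
285 [[0.553, 0.193, 0.116], [0.571, 0.194, 0.088], [0.57, 0.196, 0.09], [0.571, 0.198, 0.089], [0.554, 0.199, 0.114]]
295 [[0.558, 0.193, 0.115], [0.575, 0.194, 0.091], [0.575, 0.195, 0.091], [0.575, 0.197, 0.091], [0.558, 0.199, 0.115]]
305 [[0.563, 0.193, 0.115], [0.578, 0.193, 0.095], [0.578, 0.195, 0.094], [0.579, 0.197, 0.094], [0.563, 0.199, 0.115]]
315 [[0.567, 0.192, 0.115], [0.581, 0.193, 0.098], [0.581, 0.195, 0.099], [0.581, 0.197, 0.098], [0.568, 0.199, 0.115]]
325 [[0.586, 0.191, 0.099], [0.585, 0.193, 0.1], [0.585, 0.195, 0.101], [0.585, 0.197, 0.101], [0.586, 0.199, 0.099]]
335 [[0.589, 0.191, 0.102], [0.588, 0.193, 0.103], [0.587, 0.195, 0.104], [0.588, 0.197, 0.103], [0.589, 0.199, 0.103]]
345 [[0.591, 0.191, 0.106], [0.591, 0.193, 0.106], [0.591, 0.195, 0.106], [0.592, 0.197, 0.105], [0.593, 0.199, 0.104]]
```

View pics/s5c.png

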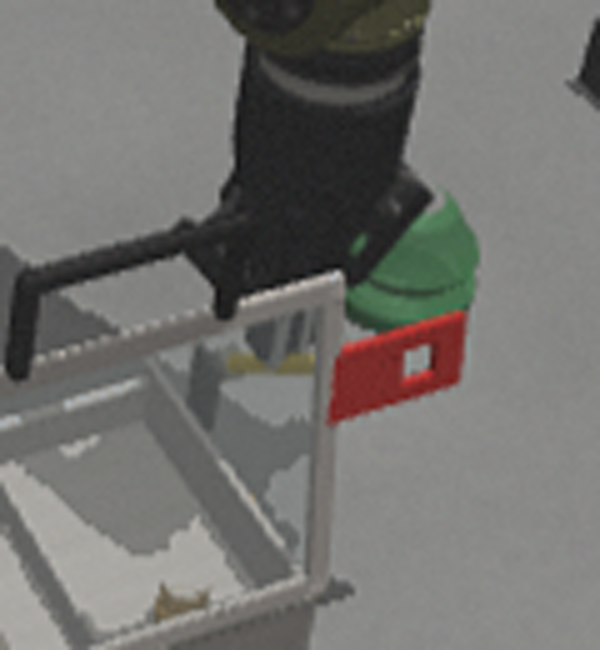

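Call:
{"op": "servo_tool", "data": {
  "targets": [
    [0, 0, 0, 0, 0.3],
    [0, 0, 0, 0, 0.3],
    [3, 1, -10, 0, 0.3],
    [6, 1, -20, 0, 0.3],
    [6, 1, -20, 0, 0.3],
    [6, 1, -20, 0, 1],
    [6, 1, -20, 0, 1],
    [6, 1, -20, 0, 1]
  ]
}}

```text
time_s: 11.02
position: [0.5677, 0.1947, 0.0604]
orientation: [-0.492, 0.508, 0.492, 0.508]
ft_force: [1.1, -1.2, -0.9]
opening: 0.0078
```

```bash
cat >> h.py <<'E'
def rodang(fn):
    P,p=cloud(fn);x,y,z=P[...,0],P[...,1],P[...,2]
    hsv=cv2.cvtColor(p,cv2.COLOR_RGB2HSV)
    m=(hsv[...,0]>20)&(hsv[...,0]<35)&(hsv[...,1]>130)&(x>.5)&(x<.7)&(y>.187)&(y<.203)&(z>.03)&(z<.2)
    q=P[m];xb=(q[:,0]-.5887)*.9995-(q[:,1]-.0535)*.033
    v=cv2.fitLine(np.c_[xb,q[:,2]].astype(np.float32),cv2.DIST_HUBER,0,.001,.001).ravel()
    return len(q),v,np.arctan2(v[1],v[0])
E
python3 - <<'E'
from h import *
print(state()['position'],state()['ft_force'],state()['opening'])
shot('wrist','w6');print(rodang('w5'),rodang('w6'))
E
```

```text
[0.56770076 0.19466394 0.06044007] [ 1.13851207 -1.24383299 -0.8649916 ] 0.007816963054485683
(2832, array([ 0.7515769 ,  0.65964544, -0.02553959,  0.0857949 ], dtype=float32), np.float32(0.7203469)) (3894, array([ 0.7891453 ,  0.6142066 , -0.05065193,  0.06123392], dtype=float32), np.float32(0.6613802))
```

View pics/w6.png

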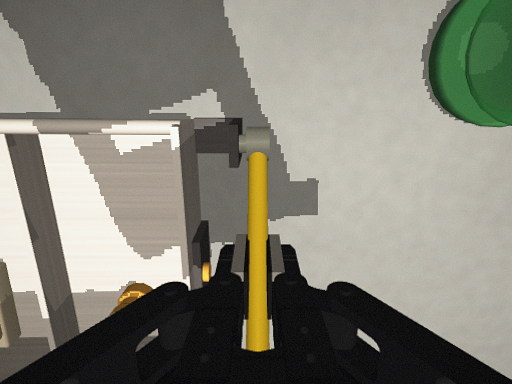

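Call:
{"op": "servo_tool", "data": {
  "targets": [
    [-2, 0, 3, 0, 1],
    [-4, 0, 5, 0, 1],
    [-6, 0, 7, 0, 1],
    [-9, 0, 9, 0, 1],
    [-11, 0, 11, 0, 1],
    [-11, 0, 11, 0, 1]
  ]
}}

```text
time_s: 11.82
position: [0.5546, 0.195, 0.0702]
orientation: [-0.491, 0.509, 0.493, 0.507]
ft_force: [-7.9, 3.1, -11.1]
opening: 0.0074
```

```bash
python3 - <<'E'
from h import *
print(state()['position'],state()['ft_force'],state()['opening'])
shot('wrist','w7');print(rodang('w7'))
E
```

```text
[0.55461773 0.19499464 0.07024093] [ -7.91406228   3.08804186 -11.05135594] 0.007423994155895117
(3328, array([ 0.66805   ,  0.74411637, -0.0384017 ,  0.08431163], dtype=float32), np.float32(0.83921117))
```

Call:
{"op": "servo_tool", "data": {
  "targets": [
    [0, 0, 0, 0, 0.3],
    [0, 0, 0, 0, 0.3],
    [2, 0, -12, 0, 0.3],
    [2, 0, -12, 0, 1],
    [2, 0, -12, 0, 1],
    [2, 0, -12, 0, 1],
    [0, 0, -10, 0, 1],
    [-2, 0, -8, 0, 1],
    [-4, 0, -6, 0, 1],
    [-4, 0, -6, 0, 1]
  ]
}}

```text
time_s: 13.12
position: [0.5538, 0.1949, 0.063]
orientation: [-0.492, 0.507, 0.491, 0.509]
ft_force: [28.8, 10.3, -43.7]
opening: 0.0086
```

```bash
python3 - <<'E'
from h import *
print(state()['position'],state()['ft_force'],state()['opening'])
shot('wrist','w8');print(rodang('w8'))
E
```

```text
[0.55376278 0.19486946 0.06299419] [ 28.82799424  10.25317021 -43.66379012] 0.00858787291665124
(3559, array([ 0.6238975 ,  0.7815062 , -0.04518604,  0.0813567 ], dtype=float32), np.float32(0.8970763))
```

Call:
{"op": "servo_tool", "data": {
  "targets": [
    [2, 0, -8, 0, 0.3],
    [2, 0, -8, 0, 0.3],
    [2, 0, -8, 0, 0.2],
    [-15, 0, 5, 0, 0.2],
    [-30, 0, 50, 0, 0.2],
    [-30, 0, 110, 0, 0.2],
    [-30, 0, 170, 0, 0.2],
    [-30, 0, 230, 0, 0.2],
    [-30, 0, 262, -0.1, 0.2],
    [94, -144, 262, -1.571, 0.2],
    [94, -144, 262, -1.571, 0.2],
    [94, -144, 262, -1.571, 0.2],
    [94, -144, 262, -1.571, 0.2],
    [94, -144, 262, -1.571, 0.2],
    [94, -144, 262, -1.571, 0.2],
    [94, -144, 262, -1.571, 0.2],
    [94, -144, 262, -1.571, 0.2],
    [94, -144, 262, -1.571, 0.2],
    [94, -144, 262, -1.571, 0.2]
  ]
}}

```text
time_s: 15.55
position: [0.6465, 0.0508, 0.3277]
orientation: [0.01, 0.707, -0.01, 0.707]
ft_force: [0.9, -0.3, 0.0]
opening: 0.0341
```

```bash
python3 - <<'E'
from h import *
print(state()['position'],state()['ft_force'],state()['opening'])
shot('scene','s9');shot('wrist','w9')
a=cv2.imread('pics/s9.png')[20:260,150:410];b=cv2.imread('pics/w9.png')
cv2.imwrite('pics/m9.png',np.hstack([cv2.resize(a,(416,384)),cv2.resize(b,(384,384))]))
P,p=cloud('s9');x,y,z=P[...,0],P[...,1],P[...,2]
hsv=cv2.cvtColor(p,cv2.COLOR_RGB2HSV)
red=(hsv[...,1]>120)&((hsv[...,0]<6)|(hsv[...,0]>174))&(x>.5)&(x<.75)&(y>.1)&(y<.25)&(z>.03)
q=P[red]
xb=(q[:,0]-.5887)*.9995-(q[:,1]-.0535)*.033
A=np.polyfit(q[:,2],xb,1);print('lid',np.pi/2-np.arctan(-A[0]),np.arctan2(np.median(q[:,2])-.0475,.085-np.median(xb)))
E
```

```text
[0.64654477 0.05076156 0.32765841] [ 0.86762567 -0.26944293  0.04957249] 0.034104863114733
lid 1.4038783159062278 1.401891329694346
```

View pics/m9.png

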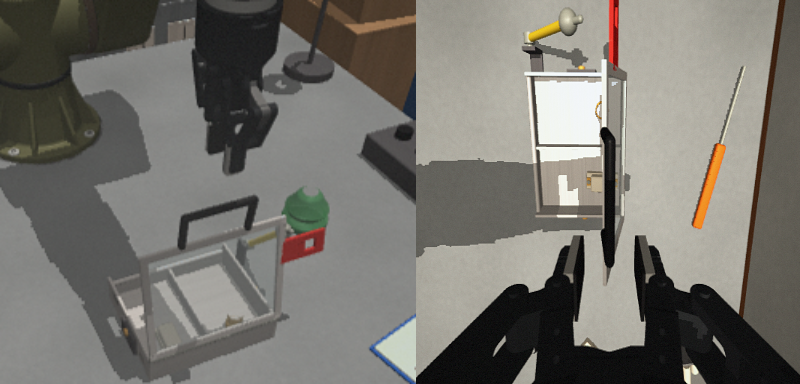

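Call:
{"op": "servo_tool", "data": {
  "targets": [
    [0, 0, -50, 0, 0.2],
    [0, 0, -80, 0, 0.2],
    [0, 0, -80, 0, 0.2],
    [0, 0, -80, 0, 1],
    [0, 0, -80, 0, 1],
    [0, 0, -80, 0, 1]
  ]
}}

```text
time_s: 16.4
position: [0.6472, 0.0508, 0.2495]
orientation: [0.012, 0.706, -0.012, 0.708]
ft_force: [-1.4, 0.1, 6.9]
opening: 0.0079
```

```bash
python3 - <<'E'
from h import *
print(state()['position'],state()['ft_force'],state()['opening'])
def S(t,t0=0):
    f=lambda t:np.array([-216*np.cos(t)+18*np.sin(t),216*np.sin(t)+18*np.cos(t)])
    d=f(t)-f(t0);return [round(d[0]*.9995),round(-.033*d[0]),round(d[1])]
print([S(1.38-.055*i,1.38) for i in range(1,10)])
E
```

```text
[0.6471595  0.05079382 0.24947653] [-1.38245372  0.11324531  6.9425057 ] 0.007936386784207937
[[-12, 0, -2], [-24, 1, -4], [-35, 1, -7], [-46, 2, -10], [-58, 2, -14], [-69, 2, -19], [-79, 3, -25], [-90, 3, -30], [-100, 3, -37]]
```

Call:
{"op": "servo_tool", "data": {
  "targets": [
    [-12, 0, -2, 0, 1],
    [-24, 1, -4, 0, 1],
    [-35, 1, -7, 0, 1],
    [-46, 2, -10, 0, 1],
    [-58, 2, -14, 0, 1],
    [-69, 2, -19, 0, 1],
    [-75, 2, -22, 0, 1],
    [-75, 2, -22, 0, 1]
  ]
}}

```text
time_s: 17.4
position: [0.5715, 0.0532, 0.2266]
orientation: [0.012, 0.707, -0.011, 0.707]
ft_force: [-4.9, 3.1, 7.0]
opening: 0.0076
```

```bash
python3 - <<'E'
from h import *
print(state()['position'],state()['ft_force'],state()['opening'])
shot('scene','s10')
a=cv2.imread('pics/s10.png')[100:220,240:370]
cv2.imwrite('pics/m10.png',cv2.resize(a,None,fx=4.6,fy=4.6,interpolation=cv2.INTER_CUBIC))
E
```

```text
[0.57148266 0.05324532 0.22663996] [-4.88038855  3.09848834  7.00663005] 0.00761239376387973
```

View pics/m10.png

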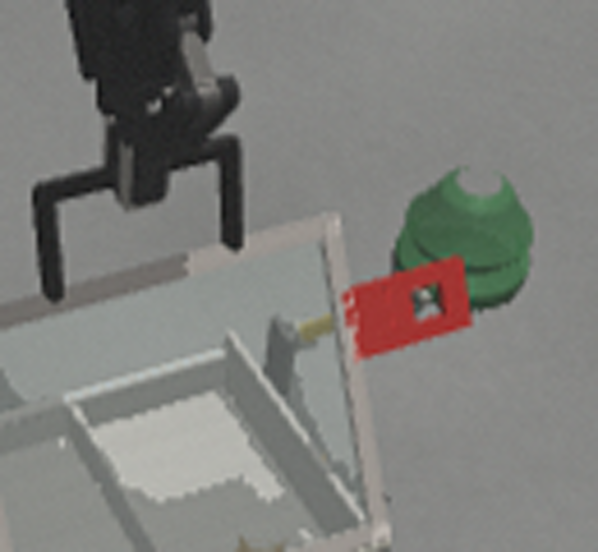

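Call:
{"op": "servo_tool", "data": {
  "targets": [
    [-5, 0, -3, 0, 1],
    [-10, 0, -6, 0, 1],
    [-15, 0, -9, 0, 1],
    [-19, 1, -11, 0, 1],
    [-19, 1, -11, 0, 1]
  ]
}}

```text
time_s: 18.08
position: [0.5527, 0.0537, 0.2151]
orientation: [0.012, 0.707, -0.012, 0.707]
ft_force: [-3.4, -0.3, 6.4]
opening: 0.0076
```

```bash
python3 - <<'E'
from h import *
print(state()['position'],state()['ft_force'],state()['opening'])
shot('scene','s11');P,p=cloud('s11');x,y,z=P[...,0],P[...,1],P[...,2]
hsv=cv2.cvtColor(p,cv2.COLOR_RGB2HSV)
red=(hsv[...,1]>120)&((hsv[...,0]<6)|(hsv[...,0]>174))&(x>.5)&(x<.75)&(y>.1)&(y<.25)&(z>.03)
q=P[red]
xb=(q[:,0]-.5887)*.9995-(q[:,1]-.0535)*.033
A=np.polyfit(q[:,2],xb,1);print('lid',np.pi/2-np.arctan(-A[0]),np.arctan2(np.median(q[:,2])-.0475,.085-np.median(xb)))
a=cv2.imread('pics/s11.png')[100:220,240:370]
cv2.imwrite('pics/m11.png',cv2.resize(a,None,fx=4.6,fy=4.6,interpolation=cv2.INTER_CUBIC))
E
```

```text
[0.55271943 0.05369943 0.21509933] [-3.36960776 -0.25748415  6.41163966] 0.007551696530940962
lid 0.9253294258951517 0.9437403052876591
```

View pics/m11.png

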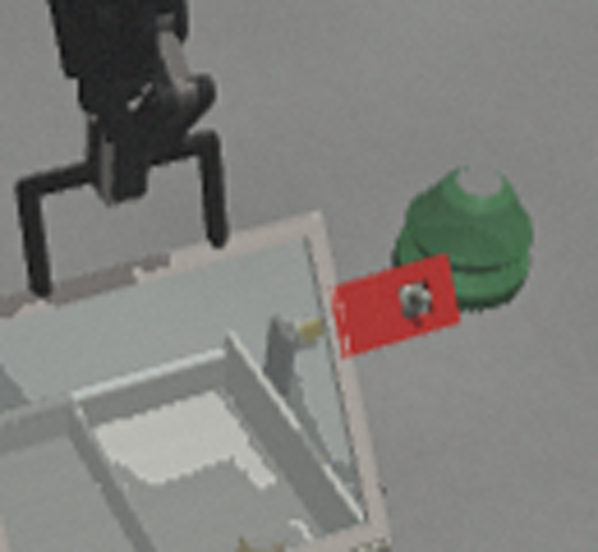

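Pin is inside the hole (about px 417,298 in the crop). Ease down the last bit.

Call:
{"op": "servo_tool", "data": {
  "targets": [
    [-2, 0, -1, 0, 1],
    [-4, 0, -3, 0, 1],
    [-6, 0, -4, 0, 1],
    [-7, 0, -5, 0, 1],
    [-7, 0, -5, 0, 1]
  ]
}}

```text
time_s: 18.75
position: [0.5491, 0.0538, 0.2127]
orientation: [0.012, 0.703, -0.012, 0.711]
ft_force: [17.1, 1.4, 14.0]
opening: 0.0076
```

```bash
python3 - <<'E'
from h import *
print(state()['position'],state()['ft_force'],state()['opening'])
shot('scene','s12');P,p=cloud('s12');x,y,z=P[...,0],P[...,1],P[...,2]
hsv=cv2.cvtColor(p,cv2.COLOR_RGB2HSV)
red=(hsv[...,1]>120)&((hsv[...,0]<6)|(hsv[...,0]>174))&(x>.5)&(x<.75)&(y>.1)&(y<.25)&(z>.03)
q=P[red]
xb=(q[:,0]-.5887)*.9995-(q[:,1]-.0535)*.033
A=np.polyfit(q[:,2],xb,1);print('lid',np.pi/2-np.arctan(-A[0]),np.arctan2(np.median(q[:,2])-.0475,.085-np.median(xb)))
E
```

```text
[0.54912112 0.05376012 0.21273756] [17.13551949  1.38127857 13.99754097] 0.007612601801656322
lid 0.9001420138789884 0.9228198813886052
```

Call:
{"op": "servo_tool", "data": {
  "targets": [
    [4, 0, 2, 0, 1],
    [4, 0, 2, 0, 0.2],
    [4, 0, 2, 0, 0.2],
    [4, 0, 2, 0, 0.2],
    [4, 0, 2, 0, 0.2],
    [4, 0, 20, 0, 0.2],
    [4, 0, 70, 0, 0.2],
    [4, 0, 70, 0, 0.2]
  ]
}}

```text
time_s: 19.8
position: [0.5506, 0.0538, 0.283]
orientation: [0.012, 0.705, -0.012, 0.709]
ft_force: [0.7, 0.4, -0.6]
opening: 0.0341
```

```bash
python3 - <<'E'
from h import *
print(state()['position'],state()['ft_force'],state()['opening'])
shot('scene','s13');P,p=cloud('s13');x,y,z=P[...,0],P[...,1],P[...,2]
hsv=cv2.cvtColor(p,cv2.COLOR_RGB2HSV)
red=(hsv[...,1]>120)&((hsv[...,0]<6)|(hsv[...,0]>174))&(x>.5)&(x<.75)&(y>.1)&(y<.25)&(z>.03)
q=P[red]
xb=(q[:,0]-.5887)*.9995-(q[:,1]-.0535)*.033
A=np.polyfit(q[:,2],xb,1);print('lid',np.pi/2-np.arctan(-A[0]),np.arctan2(np.median(q[:,2])-.0475,.085-np.median(xb)))
a=cv2.imread('pics/s13.png')[60:260,200:400]
cv2.imwrite('pics/m13.png',cv2.resize(a,None,fx=3,fy=3,interpolation=cv2.INTER_CUBIC))
# bar
b=(p.max(-1)<60)&(x>.5)&(x<.6)&(y>-.01)&(y<.12)&(z>.17)&(z<.245)
q=P[b];xb=(q[:,0]-.5887)*.9995-(q[:,1]-.0535)*.033;yb=(q[:,1]-.0535)+(q[:,0]-.5887)*.033
t=q[:,2]>.222;print('bar',xb[t].min(),np.median(xb[t]),xb[t].max(),yb.min(),yb.max(),q[:,2].max())
E
```

```text
[0.55063852 0.05381641 0.28295414] [ 0.70397031  0.40416336 -0.64115901] 0.03413654984026554
lid 0.9063949980810037 0.9372306607556021
bar -0.038605065477528566 -0.033219497606014455 -0.028451260173809254 -0.04861329421482698 0.04987983494808247 0.23557658699032835
```

View pics/m13.png

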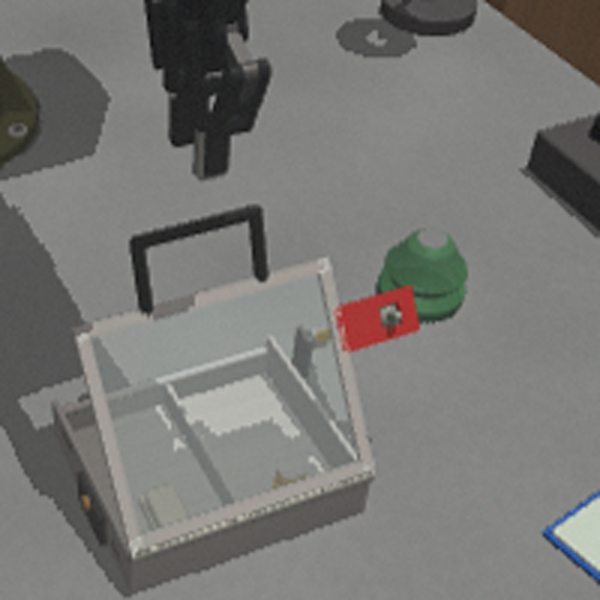

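Call:
{"op": "servo_tool", "data": {
  "targets": [
    [0, -60, 0, 0.18, 0.0],
    [0, -120, 0, 0.36, 0.0],
    [10, -180, 0, 0.54, 0.0],
    [30, -235, -15, 0.72, 0.0],
    [42, -290, -40, 0.783, 0.0],
    [42, -340, -70, 0.783, 0.0],
    [42, -387, -100, 0.783, 0.0],
    [42, -387, -123, 0.783, 0.0],
    [42, -387, -123, 0.783, 0.0]
  ]
}}

```text
time_s: 20.98
position: [0.5905, -0.3329, 0.1531]
orientation: [-0.257, 0.659, 0.26, 0.657]
ft_force: [0.5, -0.3, 0.7]
opening: 0.0427
```

```bash
python3 - <<'E'
from h import *
from scipy.spatial.transform import Rotation as R
print(state()['position'],state()['opening'],R.from_quat(state()['orientation']).as_matrix()[:,2])
shot('wrist','w14');P,p=cloud('w14');x,y,z=P[...,0],P[...,1],P[...,2]
m=(abs(x-.593)<.05)&(abs(y+.333)<.05)&(z<.05)&(z>.004)
q=P[m]
for a,b in((.004,.02),(.026,.04)):
    k=q[(q[:,2]>a)&(q[:,2]<b)];print(a,len(k),cv2.minAreaRect(k[:,:2].astype(np.float32)*1000),np.median(k[:,2]))
k=q;print(cv2.minAreaRect(k[:,:2].astype(np.float32)*1000))
E
```

```text
[ 0.59047333 -0.33292018  0.15307264] 0.04269294495746338 [ 0.73209386  0.68120247 -0.00133408]
0.004 499 ((594.71826171875, -333.7975158691406), (25.991783142089844, 63.436912536621094), 43.86705017089844) 0.013878405999648957
0.026 1238 ((594.4821166992188, -334.1463317871094), (23.24205780029297, 43.491050720214844), 43.674198150634766) 0.03182464409690133
((594.71826171875, -333.7975158691406), (25.991783142089844, 63.436912536621094), 43.86705017089844)
```

View pics/w14.png

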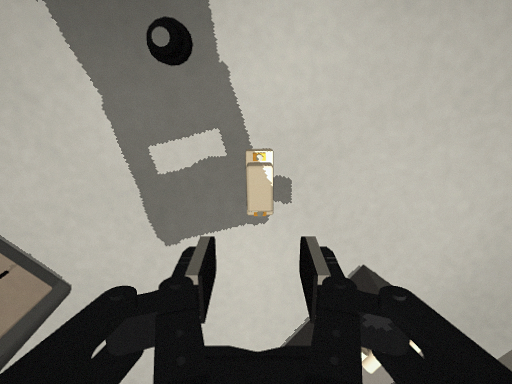

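Call:
{"op": "servo_tool", "data": {
  "targets": [
    [-11, 15, -50, 0.015, 0.0],
    [-11, 15, -100, 0.015, 0.0],
    [-11, 15, -125, 0.015, 0.0],
    [-11, 15, -134, 0.015, 0.0],
    [-11, 15, -134, 0.015, 0.0]
  ]
}}

```text
time_s: 21.65
position: [0.5812, -0.3182, 0.0234]
orientation: [-0.264, 0.656, 0.264, 0.656]
ft_force: [-0.6, -0.8, 1.0]
opening: 0.0426
```

```bash
python3 - <<'E'
from h import *
print(state()['position'],state()['opening'])
shot('wrist','w15')
E
```

```text
[ 0.58121391 -0.31817134  0.02340239] 0.04260207332549765
```

View pics/w15.png

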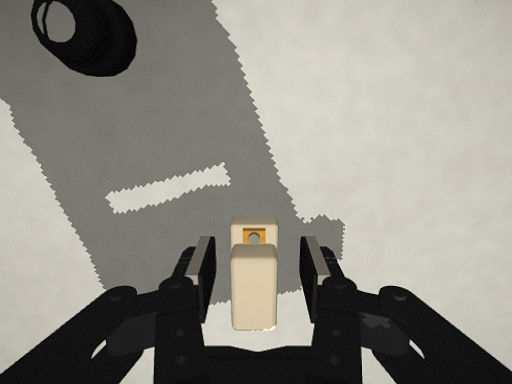

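Call:
{"op": "servo_tool", "data": {
  "targets": [
    [-1, 0, -4, 0, 0.0],
    [-1, 0, -5, 0, 1],
    [-1, 0, -5, 0, 1],
    [-1, 0, -5, 0, 1],
    [-1, 0, -5, 0, 1],
    [-1, 0, 25, 0, 1],
    [-1, 0, 75, 0, 1],
    [-1, 0, 75, 0, 1]
  ]
}}

```text
time_s: 22.7
position: [0.5811, -0.3191, 0.1015]
orientation: [-0.266, 0.655, 0.262, 0.657]
ft_force: [0.8, 0.8, -0.6]
opening: 0.022
```

```bash
python3 - <<'E'
from h import *
from scipy.spatial.transform import Rotation as R
print(state()['position'],state()['opening'],state()['ft_force'],R.from_quat(state()['orientation']).as_matrix()[:,2])
shot('wrist','w16');shot('scene','s16')
a=cv2.imread('pics/s16.png')[200:320,50:170];b=cv2.imread('pics/w16.png')
cv2.imwrite('pics/m16.png',np.hstack([cv2.resize(a,(384,384)),cv2.resize(b,(400,384))]))
E
```

```text
[ 0.58110495 -0.31913343  0.10146909] 0.021957454682389153 [ 0.75968558  0.76990843 -0.58916023] [0.72136559 0.69255251 0.00164415]
```

View pics/m16.png

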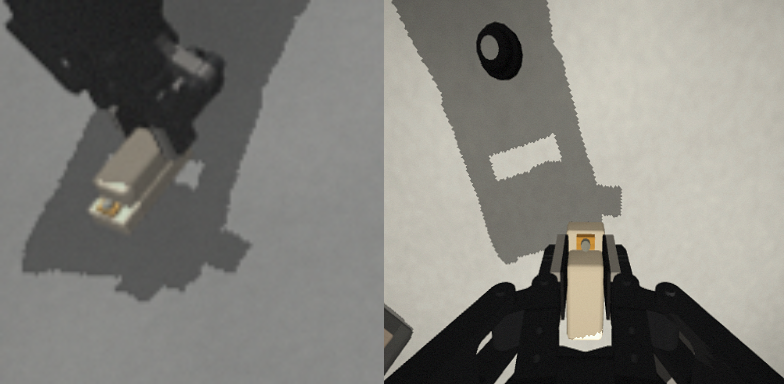

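```bash
python3 - <<'E'
from h import *
T=np.array([.5811,-.3191,.1015]);a=np.array([.6926,-.7214])  # away-from-robot long axis
b=np.array([.7214,.6926])
for f in('w16','s16'):
    P,p=cloud(f);d=P-T
    u=d[...,:2]@a;v=d[...,:2]@b
    m=(abs(v)<.012)&(u>-.04)&(u<.07)&(d[...,2]>-.03)&(d[...,2]<.03)&(p.min(-1)>60)
    for lo in np.arange(-.02,.065,.008):
        k=m&(u>=lo)&(u<lo+.008)
        if k.sum()>3: print(f,round(lo,3),k.sum(),np.percentile(d[...,2][k],[10,50,90]).round(4))
    print(u[m].min(),u[m].max())
E
```

```text
w16 -0.012 799 [-0.0131 -0.0051  0.0025]
w16 -0.004 1273 [-0.0037  0.0074  0.0138]
w16 0.004 681 [0.0133 0.014  0.0148]
w16 0.012 647 [0.0132 0.0141 0.0147]
w16 0.02 623 [0.0133 0.0141 0.0148]
w16 0.028 613 [0.0133 0.0141 0.0148]
w16 0.036 465 [0.0131 0.0139 0.0146]
-0.011930496253613527 0.04403175893548719
s16 -0.004 10 [0.0103 0.0121 0.0137]
s16 0.004 36 [0.0107 0.0123 0.0138]
s16 0.012 50 [0.0039 0.0123 0.0135]
s16 0.02 59 [-0.0016  0.0121  0.0133]
s16 0.028 57 [-0.0005  0.0117  0.013 ]
s16 0.036 93 [-0.0056  0.0083  0.013 ]
s16 0.044 62 [-0.0092 -0.0051  0.0008]
s16 0.052 23 [-0.0144 -0.0102 -0.005 ]
-0.0012032568718491822 0.05320598136934165
```

Call:
{"op": "servo_tool", "data": {
  "targets": [
    [-60, 30, 0, 0.15, 1],
    [-116, 60, 0, 0.3, 1],
    [-116, 120, 0, 0.47, 1],
    [-116, 180, 0, 0.64, 1],
    [-116, 240, 0, 0.773, 1],
    [-116, 290, 0, 0.773, 1],
    [-116, 297, 0, 0.773, 1],
    [-116, 297, 0, 0.773, 1]
  ]
}}

```text
time_s: 23.8
position: [0.4632, -0.0212, 0.0965]
orientation: [-0.492, 0.508, 0.492, 0.508]
ft_force: [-0.0, 0.5, -0.8]
opening: 0.0223
```

```bash
python3 - <<'E'
from h import *
from scipy.spatial.transform import Rotation as R
print(state()['position'],state()['opening'],R.from_quat(state()['orientation']).as_matrix()[:,2])
shot('wrist','w17');shot('scene','s17')
a=cv2.imread('pics/s17.png')[60:260,180:380];b=cv2.imread('pics/w17.png')
cv2.imwrite('pics/m17.png',np.hstack([cv2.resize(a,(384,384)),cv2.resize(b,(400,384))]))
E
```

```text
[ 0.4632473  -0.0212112   0.09648519] 0.022312008797962003 [3.19828834e-02 9.99488417e-01 1.11147056e-05]
```

View pics/m17.png

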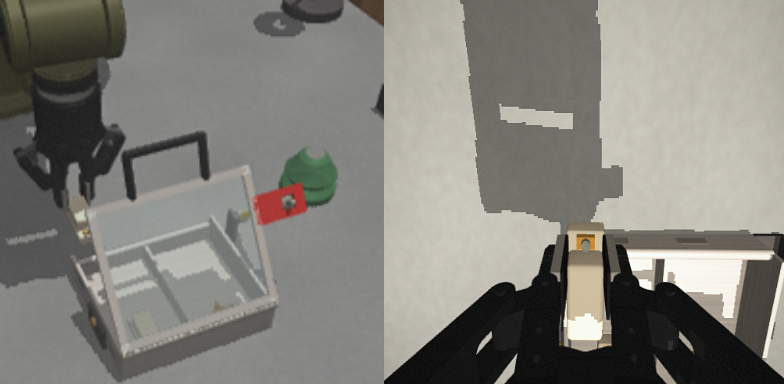

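```bash
python3 - <<'E'
from h import *
for f in('w17','w3'):
    P,p=cloud(f);x,y,z=P[...,0],P[...,1],P[...,2]
    xb=(x-.5887)*.9995-(y-.0535)*.033;yb=(y-.0535)*.9995+(x-.5887)*.033
    m=(z>.026)&(z<.034)&(xb<-.07)&(xb>-.1)&(yb>-.1)&(yb<.1)
    print(f,'front',m.sum(),np.percentile(xb[m],[2,10,50,90,98]).round(4),np.median(z[m]), np.percentile(yb[m],[2,98]))
    m=(z>.041)&(z<.049)&(xb<.05)&(xb>-.08)&(yb>-.115)&(yb<-.085)
    if m.sum(): print(f,'side-',m.sum(),np.percentile(yb[m],[2,10,50,90,98]).round(4),np.median(z[m]))
    m=(z>.041)&(z<.049)&(xb<.05)&(xb>-.08)&(yb<.115)&(yb>.085)
    if m.sum(): print(f,'side+',m.sum(),np.percentile(yb[m],[2,10,50,90,98]).round(4),np.median(z[m]))
    # divider
    m=(z>.026)&(z<.036)&(xb<.0)&(xb>-.06)&(abs(yb)<.012)
    if m.sum(): print(f,'div',m.sum(),np.percentile(yb[m],[2,50,98]).round(4),np.median(z[m]))
E
```

```text
w17 front 1920 [-0.0891 -0.0886 -0.0865 -0.0807 -0.072 ] 0.03265605740177811 [-0.03501058  0.09787029]
w17 side- 146 [-0.0985 -0.098  -0.0967 -0.0954 -0.0946] 0.04496426114706145
w17 side+ 979 [0.096  0.0965 0.0977 0.1005 0.1014] 0.04445983302179299
w17 div 3 [-0.0013 -0.001  -0.0009] 0.02670857990854364
w3 front 707 [-0.0891 -0.0882 -0.0851 -0.0813 -0.0724] 0.03276609700499811 [-0.09495061  0.09456648]
w3 side- 466 [-0.0994 -0.0983 -0.0959 -0.0943 -0.0937] 0.04478805543493947
w3 side+ 309 [0.0975 0.0979 0.0996 0.1013 0.1016] 0.04481601145163372
w3 div 177 [-0.0012  0.0016  0.0041] 0.029856759003255795
```

Call:
{"op": "servo_tool", "data": {
  "targets": [
    [15, 0, 0, 0, 1],
    [30, 0, 0, 0, 1],
    [42, -1, 0, 0, 1],
    [52, -1, 0, 0, 1],
    [52, -1, 0, 0, 1]
  ]
}}

```text
time_s: 24.52
position: [0.5159, -0.0225, 0.0971]
orientation: [-0.492, 0.508, 0.492, 0.508]
ft_force: [-0.2, 0.2, -2.0]
opening: 0.0218
```

```bash
python3 - <<'E'
from h import *
print(state()['position'],state()['opening'],state()['ft_force'])
shot('wrist','w18');shot('scene','s18');shot('top','t18')
a=cv2.imread('pics/s18.png')[60:260,180:380];b=cv2.imread('pics/w18.png')
cv2.imwrite('pics/m18.png',np.hstack([cv2.resize(a,(384,384)),cv2.resize(b,(400,384))]))
P,p=cloud('w18');x,y,z=P[...,0],P[...,1],P[...,2]
xb=(x-.5887)*.9995-(y-.0535)*.033;yb=(y-.0535)*.9995+(x-.5887)*.033
m=(z>.024)&(z<.036)&(xb<-.07)&(xb>-.1)&(yb>-.1)&(yb<.1)
print('front',m.sum(),np.percentile(xb[m],[2,10,50,90,98]).round(4),np.percentile(yb[m],[2,98]))
m=(z>.04)&(z<.049)&(xb<.05)&(xb>-.08)&(yb>-.115)&(yb<-.085)
if m.sum():print('side-',m.sum(),np.percentile(yb[m],[2,10,50,90,98]).round(4))
P,p=cloud('s18');x,y,z=P[...,0],P[...,1],P[...,2]
xb=(x-.5887)*.9995-(y-.0535)*.033;yb=(y-.0535)*.9995+(x-.5887)*.033
for lo in np.arange(.2,.25,.01):
    m=(z>lo)&(z<lo+.01)&(xb<-.005)&(xb>-.13)&(yb>-.15)&(yb<-.02)
    mh=m&(yb<-.056); mb=m&(yb>-.054)
    if m.sum(): print(round(lo,2),'hand xmax',xb[mh].max().round(4) if mh.sum() else None,'ymax',yb[mh].max().round(3) if mh.sum() else None,'bar xmin',xb[mb].min().round(4) if mb.sum() else None)
E
```

```text
[ 0.51588892 -0.02252914  0.09707547] 0.021758253761205187 [-0.2333161   0.23045733 -1.98551922]
front 3680 [-0.0889 -0.0885 -0.0856 -0.0812 -0.0723] [-0.09364584  0.09733218]
side- 377 [-0.0985 -0.0982 -0.0965 -0.0949 -0.0946]
0.2 hand xmax -0.0497 ymax -0.057 bar xmin -0.0615
0.21 hand xmax -0.0584 ymax -0.097 bar xmin -0.0656
0.22 hand xmax -0.0333 ymax -0.058 bar xmin -0.0464
0.23 hand xmax -0.0322 ymax -0.057 bar xmin -0.0548
0.24 hand xmax -0.0319 ymax -0.058 bar xmin -0.055
```

View pics/m18.png

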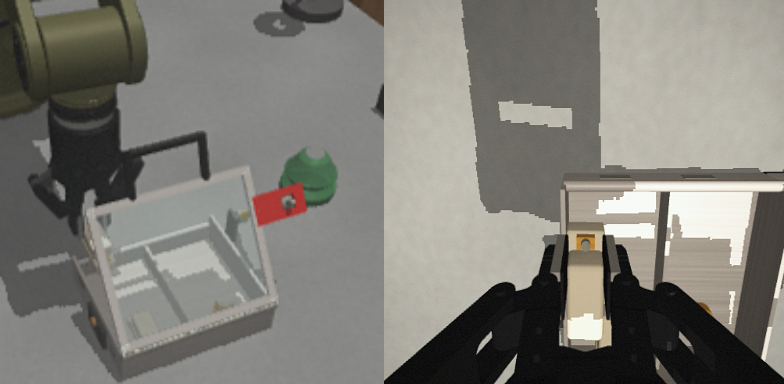

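Call:
{"op": "servo_tool", "data": {
  "targets": [
    [-1, 0, -12, 0, 1],
    [-1, 0, -24, 0, 1],
    [-1, 0, -36, 0, 1],
    [-1, 0, -44, 0, 1],
    [-1, 0, -47, 0, 1],
    [-1, 0, -47, 0, 1]
  ]
}}

```text
time_s: 25.42
position: [0.5147, -0.0222, 0.0502]
orientation: [-0.492, 0.508, 0.492, 0.508]
ft_force: [0.8, -0.5, -0.5]
opening: 0.0221
```

```bash
python3 - <<'E'
from h import *
print(state()['position'],state()['opening'],state()['ft_force'])
shot('wrist','w19');shot('scene','s19')
a=cv2.imread('pics/s19.png')[100:240,190:330];b=cv2.imread('pics/w19.png')
cv2.imwrite('pics/m19.png',np.hstack([cv2.resize(a,(384,384)),cv2.resize(b[120:384,140:404],(400,400))[:384]]))
P,p=cloud('w19');x,y,z=P[...,0],P[...,1],P[...,2]
xb=(x-.5887)*.9995-(y-.0535)*.033;yb=(y-.0535)*.9995+(x-.5887)*.033
m=(z>.024)&(z<.036)&(xb<-.07)&(xb>-.1)&(yb>-.1)&(yb<.1)
print('front',m.sum(),np.percentile(xb[m],[2,10,50,90,98]).round(4))
m=(xb<-.06)&(xb>-.1)&(abs(yb+.078)<.008)&(z>.02)&(z<.06)
for lo in np.arange(-.094,-.06,.003):
    k=m&(xb>=lo)&(xb<lo+.003)
    if k.sum(): print(round(lo,3),k.sum(),np.percentile(z[k],[5,50,95]).round(4))
E
```

```text
[ 0.51465477 -0.02224225  0.05022295] 0.022108764322315934 [ 0.81413447 -0.53614378 -0.52727905]
front 4398 [-0.0889 -0.0885 -0.086  -0.082  -0.074 ]
-0.091 82 [0.0297 0.0313 0.0331]
-0.088 250 [0.0204 0.033  0.0345]
-0.085 124 [0.0328 0.0338 0.0345]
-0.082 419 [0.0346 0.0432 0.0495]
-0.079 235 [0.0457 0.0503 0.0539]
-0.076 153 [0.0459 0.0503 0.0539]
-0.073 419 [0.0464 0.0533 0.0595]
-0.07 23 [0.0462 0.0534 0.0584]
```

View pics/m19.png

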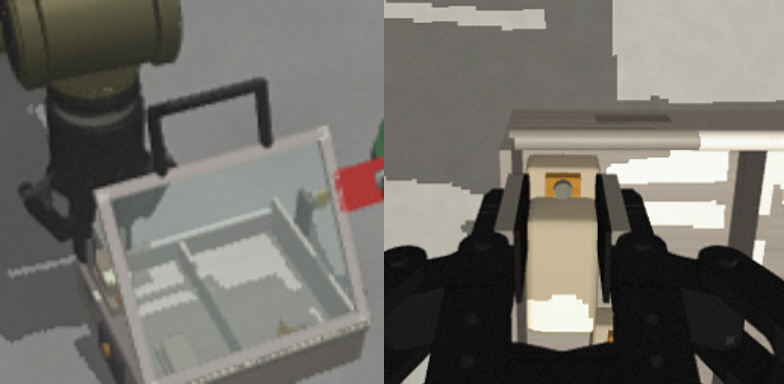

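Call:
{"op": "servo_tool", "data": {
  "targets": [
    [1, 0, -1, 0, 1],
    [2, 0, -2, 0, 1],
    [2, 0, -3, 0, 1],
    [2, 0, -3, 0, 1]
  ]
}}

```text
time_s: 26.02
position: [0.5166, -0.0222, 0.0472]
orientation: [-0.492, 0.508, 0.492, 0.508]
ft_force: [-0.5, -1.0, -0.5]
opening: 0.0221
```

```bash
python3 - <<'E'
from h import *
print(state()['position'],state()['opening'],state()['ft_force'])
E
```

```text
[ 0.51656323 -0.02223355  0.0471841 ] 0.022112437426591268 [-0.4745254  -0.99273296 -0.47808815]
```

Call:
{"op": "servo_tool", "data": {
  "targets": [
    [0, 0, 0, 0, 0.46],
    [0, 0, 0, 0, 0.44],
    [0, 0, 0, 0, 0.42],
    [0, 0, 0, 0, 0.4],
    [0, 0, 0, 0, 0.38]
  ]
}}

```text
time_s: 26.65
position: [0.5167, -0.0222, 0.0473]
orientation: [-0.492, 0.508, 0.492, 0.508]
ft_force: [-0.3, -0.6, 0.1]
opening: 0.0264
```

```bash
python3 - <<'E'
from h import *
print(state()['position'],state()['opening'],state()['ft_force'])
shot('wrist','w20');shot('scene','s20')
a=cv2.imread('pics/s20.png')[100:240,190:330];b=cv2.imread('pics/w20.png')
cv2.imwrite('pics/m20.png',np.hstack([cv2.resize(a,(384,384)),cv2.resize(b[120:384,140:404],(400,400))[:384]]))
E
```

```text
[ 0.51665466 -0.02223603  0.04731866] 0.02642068512536221 [-0.25703078 -0.55592975  0.06182906]
```

View pics/m20.png

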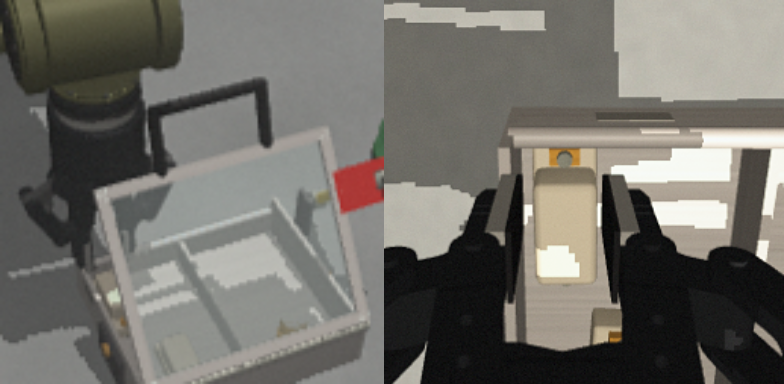

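Call:
{"op": "servo_tool", "data": {
  "targets": [
    [-1, 0, 15, 0, 0.35],
    [-2, 0, 45, 0, 0.35],
    [-30, 0, 60, 0, 0.35],
    [-80, 0, 80, 0, 0.35],
    [-120, -40, 110, 0, 0.35],
    [-120, -40, 110, 0, 0.35],
    [-120, -40, 110, 0, 0.35]
  ]
}}

```text
time_s: 27.62
position: [0.397, -0.0623, 0.1579]
orientation: [-0.492, 0.508, 0.491, 0.509]
ft_force: [-1.3, 1.0, -0.0]
opening: 0.0279
```

```bash
python3 - <<'E'
from h import *
print(state()['position'],state()['opening'],state()['ft_force'])
shot('wrist','w21');shot('scene','s21');shot('top','t21')
a=cv2.imread('pics/s21.png')[80:250,180:380];b=cv2.imread('pics/w21.png')
cv2.imwrite('pics/m21.png',np.hstack([cv2.resize(a,(400,384)),cv2.resize(cv2.imread('pics/t21.png')[130:250,190:310],(384,384))]))
P,p=cloud('w20');x,y,z=P[...,0],P[...,1],P[...,2]
xb=(x-.5887)*.9995-(y-.0535)*.033;yb=(y-.0535)*.9995+(x-.5887)*.033
m=(abs(yb+.078)<.02)&(xb>-.083)&(xb<0)&(z<.045)
for lo in np.arange(-.084,-.005,.006):
    k=m&(xb>=lo)&(xb<lo+.006)&(abs(yb+.078)<.009)
    if k.sum(): print(round(lo,3),k.sum(),np.percentile(z[k],[5,50,95]).round(4))
t=m&(z>.03);A=np.c_[xb[t],yb[t],np.ones(t.sum())];c=np.linalg.lstsq(A,z[t],rcond=None)[0];print('top plane slopes',c,cv2.minAreaRect(np.c_[xb[t],yb[t]].astype(np.float32)*1000))
P,p=cloud('s21');x,y,z=P[...,0],P[...,1],P[...,2]
hsv=cv2.cvtColor(p,cv2.COLOR_RGB2HSV)
red=(hsv[...,1]>120)&((hsv[...,0]<6)|(hsv[...,0]>174))&(x>.5)&(x<.75)&(y>.1)&(y<.25)&(z>.03)
q=P[red];xb=(q[:,0]-.5887)*.9995-(q[:,1]-.0535)*.033
A=np.polyfit(q[:,2],xb,1);print('lid',np.pi/2-np.arctan(-A[0]),np.arctan2(np.median(q[:,2])-.0475,.085-np.median(xb)))
E
```

```text
[ 0.39698053 -0.06225876  0.15793593] 0.02789162439146498 [-1.31950151  1.03603787 -0.0114787 ]
-0.084 66 [0.0318 0.0329 0.0339]
-0.078 235 [0.0175 0.0222 0.0257]
-0.072 620 [0.018  0.028  0.0358]
-0.066 326 [0.0349 0.0359 0.0369]
-0.06 301 [0.0348 0.0359 0.0368]
-0.054 290 [0.035  0.0359 0.0369]
-0.048 285 [0.0351 0.0359 0.0368]
-0.042 267 [0.0351 0.0359 0.0368]
-0.036 276 [0.035 0.036 0.037]
-0.03 192 [0.0348 0.0358 0.0367]
-0.018 7 [0.0245 0.0248 0.0257]
-0.006 14 [0.004  0.0044 0.0052]
top plane slopes [ 0.03842265 -0.08961782  0.03075107] ((-41.54170608520508, -78.12355041503906), (39.661598205566406, 82.88623809814453), 89.90644836425781)
lid 0.9151658109279088 0.9351845749370818
```

View pics/m21.png

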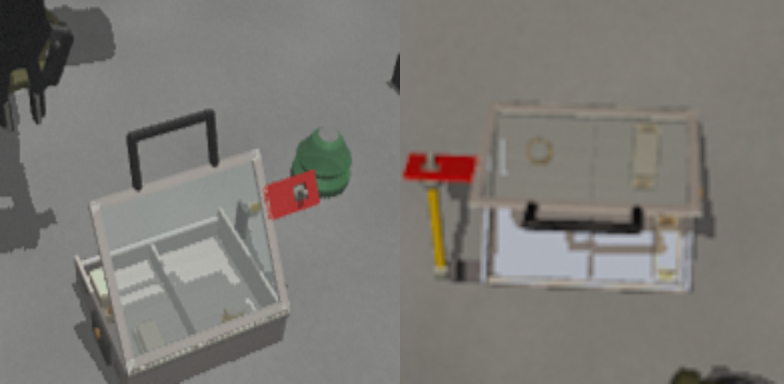

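View pics/w21.png

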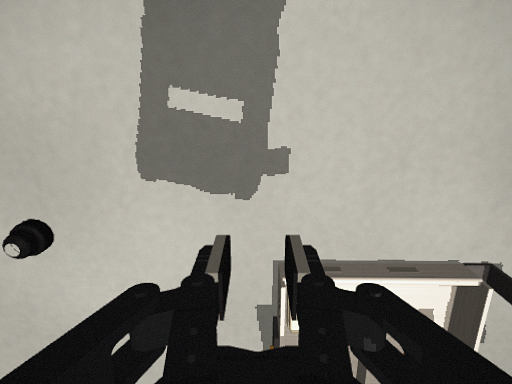

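```bash
python3 -c "
from plant import *
print(state()['qvel'].round(3),hand_in())"
```

```text
the job is handed in; nothing more can be done
[-0.     0.003  0.002 -0.001  0.    -0.001] None
```

The lid is propped on the rod and the white fuse holder is in its twin's compartment. I handed the job in at about 28 s; it reports no verdict.

What I did:
- **Lid:** I raised it by the pull bar to about 1.37 rad and let it stand by itself.
- **Rod:** I swung it up to its stop. My grip slipped along the rod twice, so I took hold of it again each time.
- **Propping:** I eased the lid down until the pin sat in the hole, then let go.
- **Fuse holder:** I gripped it near one end and set it down at the front of the -y compartment.

The moves cannot lean the tool, so I did the rod swing and the placing with it upright. That meant releasing the fuse holder about 25 mm above the floor, opening the fingers gradually.

What the last checks showed:
- **Lid:** it reads 0.915 rad from the slope of the red ear and 0.935 rad from its position. The two differ by 0.02 rad; the expected value is 0.91. The pin is visible in the hole.
- **Fuse holder:** its top is level at 35.9 mm along its length, where 36 mm is expected when it lies flat on the floor. One rough plane fit showed a slope, but that fit also picked up wall points.
- **Robot:** the gripper is clear of everything and standing still, with about 1 to 2 N on the wrist sensor.
- **Other objects:** the insulator, lamp cap, twin and adapter look undisturbed in the pictures. I did not measure their positions again.

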